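# Pull test of a lamp housing's hanger stud

## Task

Do the pull test on the lamp housing's hanger stud: clip the pull tester's snap hook onto the stud so that the gate springs shut behind it, then take the tester by its handle and pull the rod out until the dark ring on the rod stands at the mouth of the sleeve. Finish while still holding it there, steady, with the handle in the gripper and the pull on the stud. Leave the other things on the bench where they are.

Things in the scene. Friction and masses are not known exactly. Their poses are not given: they have to be found in the camera images.
- tester: Loose pull tester, about 0.35 kg, lying on the bench: grey box sleeve 90 long (x) x 30 wide (y) x 40 high (mm), steel snap hook at its +x end, sprung rod with black handle at its -x end. Origin: centre of the sleeve's underside; x from handle to hook, z up; sleeve spans x -45 to 45. Carry it by the sleeve, gripped across y from above. It turns freely about a stud in the hook.
- hook_seat (a point): Where the stud's axis sits in the hook under load: x 100, y 0, z 20 mm in the tester's frame. The hook is 8 mm round bar lying flat, centre line at z 20: back bar along y = 23 to x = 90, V end with apex at x 108, y 0, then a nose ending at x 93, y -19. Its mouth, closed by the gate, is on the -y side.
- hook_nose (a point): End of the centre line of the hook's nose, x 93, y -19, z 20 mm in the tester's frame: the stud must enter between it and the gate's hinge, best at about x = 78 mm.
- gate (a joint): Hook's sprung gate, a 6 mm bar 40 long, hinged at x 47, y -19 mm in the tester's frame, reaching x 87. 0 = shut, grows (rad, to 1.1) swinging in (+y). A stud entering from the -y side at x about 78 pushes it open with 1 to 3 N; bring the stud in to y about 0, then draw the tester back towards its handle so that the stud goes into the V end: the gate springs shut by itself.
- rod (a joint): How far the rod is pulled out of the sleeve (m): 0 = home, stop at 0.070. An inner spring draws it home: 3 N at 0, plus 1.3 N per 10 mm, about 9 N at the mark. Steel rod, 10 mm in diameter; the mark is a dark ring 6 mm wide round it, hidden in the sleeve at first; the ring's middle is level with the sleeve's mouth (its -x end) at 0.045.
- handle: Black handle at the rod's outer end. Origin: centre of its grip part, 28 long (x) x 22 wide (y) x 30 high (mm), at x -69, y 0, z 20 in the tester's frame while the rod is home; axes as the tester's. Behind the grip a flange 6 thick, 34 wide, 36 high (x -20 to -14). 10 mm gap to the sleeve when home; flange 2 mm above the bench. Pull towards -x.
- luminaire: Fixed dark steel lamp housing with two white tubes in its sloping open front. Origin: on the bench, under the stud; x from stud to housing, z up. Housing spans x 45 to 175, y -270 to 175, up to 75 high (mm). A steel tongue 6 thick, y -30 to 30, reaches from it under the stud to x = -25. Beyond x = -30 is open bench, where the tester can lie and be pulled, its x along the housing's x.
- stud: Fixed hanger stud upright on the tongue: steel pin 8 mm in diameter, with a collar 18 across up to 9 above the bench and a round head 38 across from 36 to 42 above the bench. The head is too large for the hook to be lowered over: the hook goes on sideways between collar and head. Origin: on its axis at bench level; axes as the luminaire's.
- stud_mid (a point): Point on the stud's axis 20 mm above the bench, the height of the hook's bar when the tester lies on the bench.
- breaker: white two-pole circuit breaker block, 70 x 36 x 74 high (mm); not part of the job, leave it where it is.
- brush: dark bench brush standing on its bristles, 90 x 55 x 58 high (mm); not part of the job, leave it where it is.
- screwdriver: screwdriver with orange handle, about 200 mm long, lying; not part of the job, leave it where it is.
- wrench: steel wrench, lying; not part of the job, leave it where it is.
- starter: small white lamp starter, upright cylinder 21 across, 37 high (mm), in front of the lamp housing about 120 mm beside the stud; not part of the job, leave it where it is.
- terminal: white terminal strip, 60 x 20 x 22 high (mm); not part of the job, leave it where it is.
- screw_tray: black two-compartment tray, 120 x 160 x 35 high (mm); not part of the job, leave it where it is.
- jar: clear lidded jar, 60 across, 80 high (mm); not part of the job, leave it where it is.
Not all that is in view belongs to the job. Leave any orange look-alike of the tester alone.

How it is judged:
By the outcome, as a careful person would: the job done as asked, in the order asked, and still so for the second after the job is handed in, while the arm keeps its last pose, push and grip.
It also fails if it takes over 51 s, if anything falls off the work surface, if the arm or the gripper's body presses on something with over 40 N, if the wrist force passes 120 N, or if a joint passes its speed limit or range.

## Robot

A 6-joint arm with a two-finger parallel gripper is mounted at the origin on the work surface. World frame = base frame: x ahead of the robot, y to its left, z up, the work surface at z = 0. Lengths are in m, angles in rad, forces in N, time in s.
With the tool pointing down it reaches from about 0.25 to 0.8 m from the base axis. Payload 8.5 kg.
Tool frame: the origin (TCP) lies at the very end of the fingers, on their centre line; the grasp point (between the pads) lies 19 mm behind it (r.grasp_offset is the distance from the TCP to the grasp point, in m); z points along the fingers, y is the line along which they close (so a half turn about z gives the same grasp; the last joint's range is limited). The gripper opens to 85 mm and grips with 20 to 120 N. Pads are 22 mm wide; open, the fingers measure 114 mm over their backs; the gripper's body (76 mm by 85 mm) begins 54 mm behind the grasp point. The pads swing forward as they close: fully open they stand 13 mm farther back than shut.
Start: joints at [1.261, 0.238, -0.013, 1.319, 0, 1.571], TCP at [0.16, 0.5, 0.203] pointing down, gripper open.
Joint ranges: [-2.66, 2.66], [-1.03, 1.9], [-1.14, 1.46], [-1.82, 2.27], [-1.45, 1.34], [-3.14, 3.14]. Speed limits (rad/s): [2.22, 2.22, 2.79, 3.14, 3.14, 3.14].

## Interface

Orientations are given as [roll, pitch, yaw] about the fixed x, y, z axes, in that order (R = Rz(yaw) Ry(pitch) Rx(roll)).
In Python, from bench import r gives the robot as it stands.
- The arm moves only by the tool send_rows, never from a script. Its argument "targets" is a list of rows, each an object with "delta_pos": the shift along the tool's x, y, z scaled (see below), a list of three; "rot": the turn, a rotation vector about the tool's x, y, z scaled (see below), a list of three; "fingers": the closure, from -1 (fully open) to 1 (shut). A call has exactly 5 rows; each row shifts and turns the commanded pose from where the row before left it, along the tool's axes as they then stand; what a row does not reach is not made up. The controller multiplies each number of a shift by 0.02 m and each number of a turn by 0.12 rad. A row lasts 1/12 s, in which the tool goes at most 41.7 mm and 7.16 degrees, less where a joint would pass 70% of its speed; a pose out of reach is approached as far as the arm can. A call with a number of a shift or a turn outside -1 to 1 is refused whole. A call with a gripper value outside its range is refused whole. The fingers move at their own pace and stop on an object; "force" is the grip in N (left out, the last holds). Time passes only in rows, so rows that do not move let the fingers close, or fill a call up. It gives the time, the measured TCP pose, the force, the opening and the grip force at its end, in the units of the state.
- r.state(): the state, without advancing time (a new reading comes with each control period).
- r.capture(name): name is "scene" or "top" or "wrist"; returns the picture (480x640x3 uint8, red, green, blue); there is no depth.
- r.get_calibration(name): a dict with "intrinsics" (3x3 intrinsics, pixels), "R" (3x3) and "t" (3): a world point X has camera coordinates R X + t. Camera axes: x right, y down, z forward; pixel columns grow to the right and rows downward; lengths in m; the calibration is good to about 2 mm. A picture is of the moment at which its call begins: read the wrist's pose just before it. get_calibration takes no time and is no camera call; for the wrist camera it gives the pose at the moment of the call.
- r.finish_job(): hands the job in; it is judged then, once.
The state is a dict: "t": time; "qpos": joint angles; "qd": joint speeds; "effort": joint torques, N m; "position": TCP position; "tool_rot": TCP orientation; "force": force on the tool from outside, world axes, zero at the start; "ft_torque": the same for the moment, N m; "opening": finger opening in m; "finger_force": force on a finger pad.
Only numpy, scipy, OpenCV 4.12 (cv2) and the standard library are available. Lean on these libraries where they do the work, as an engineer would, in place of code of your own. Each camera call takes 0.05 s, during which the arm holds its last target. There are 200 camera calls.

## Working session

There is one attempt and no reset: what is moved stays moved. The work goes in short steps, Python scripts to look and compute and a tool call to move; the robot and the scene stay as the last step left them, time stands still between calls to the robot, and variables do not carry over. Pictures are saved under pics/ and viewed, at most 10 in all, crops included, and the job is handed in when it is done.

Besides the shell and the picture viewer there is one more tool, called after "Call:" in YAML: its name, and indented under it one key for each argument. send_rows: Moves the arm, as the interface text tells. Its arguments: {"type":"object","properties":{"targets":{"type":"array"},"force":{"type":"number"}},"required":["targets"]}

```bash
ls; mkdir -p pics; python3 - <<'E'
from bench import r
import cv2
s=r.state(); print(s)
for n in("top","scene"):
    cv2.imwrite(f"pics/{n}0.png",r.capture(n)[:,:,::-1])
    c=r.get_calibration(n); print(n,c)
E
```

```text
pics
{'t': 0.0, 'qpos': array([ 1.26104374e+00,  2.38809935e-01, -1.42653047e-02,  1.31919678e+00,
       -3.34010608e-05,  1.57079704e+00]), 'qd': array([-0.00121496,  0.00035684,  0.00055604, -0.00166027, -0.00047404,
        0.00026515]), 'effort': array([ 1.68383922e-03, -5.38779545e+01,  3.46436512e+01,  1.85248285e-02,
       -1.09097011e-04,  2.60176073e-06]), 'position': array([0.15990205, 0.49957169, 0.20195806]), 'tool_rot': array([-3.14011696e+00,  3.34020743e-05,  2.83183940e+00]), 'force': array([0.37326958, 0.06848746, 0.5317376 ]), 'ft_torque': array([ 0.08737074, -0.00498155, -0.0221631 ]), 'finger_force': 0.0, 'opening': 0.08562974290535301}
top {'intrinsics': array([[485.33530371,   0.        , 324.82426487],
       [  0.        , 485.33530371, 239.64803117],
       [  0.        ,   0.        ,   1.        ]]), 'R': array([[ 0.03942382, -0.99922002,  0.0022617 ],
       [-0.97610608, -0.03899573, -0.21376683],
       [ 0.21368829,  0.00621985, -0.9768821 ]]), 't': array([-0.03612267,  0.50200003,  1.21068926])}
scene {'intrinsics': array([[502.96732637,   0.        , 317.2605419 ],
       [  0.        , 502.96732637, 227.53325009],
       [  0.        ,   0.        ,   1.        ]]), 'R': array([[-0.48958193,  0.87168747, -0.02169059],
       [ 0.50724822,  0.2644855 , -0.82021135],
       [-0.70923111, -0.41256317, -0.57164925]]), 't': array([ 0.23307354, -0.21687576,  1.50569768])}
```

View pics/top0.png

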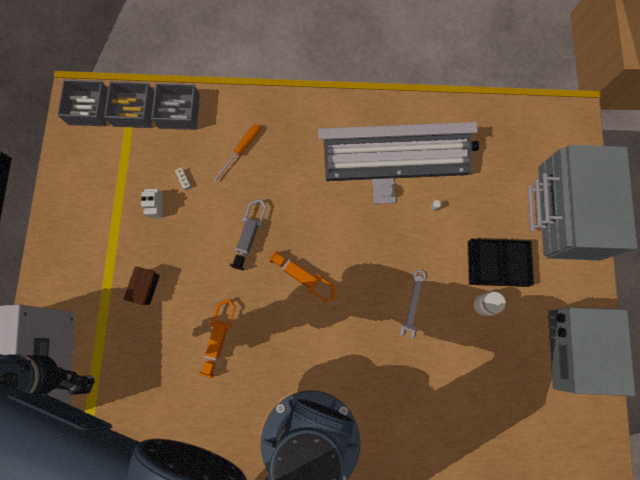

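View pics/scene0.png

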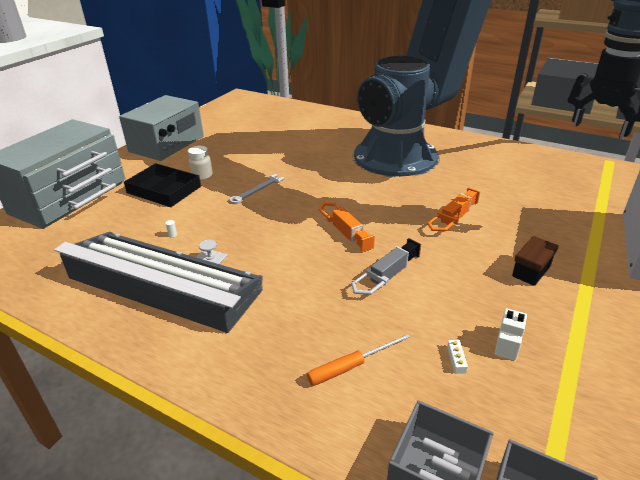

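The top view shows the grey tester at about (247,235), with its black handle at (238,262) and its hook at (258,208). Two orange look-alikes lie at (215,345) and (302,275). The grey one with the steel hook and black handle fits the description. The stud sits on its tongue at about (385,190). I'll confirm this in an enlarged crop.

```bash
python3 - <<'E'
import cv2,numpy as np
im=cv2.imread("pics/top0.png")
a=cv2.resize(im[190:280,210:290],None,fx=6,fy=6,interpolation=cv2.INTER_CUBIC) # 480x540
b=cv2.resize(im[160:220,345:405],None,fx=5,fy=5,interpolation=cv2.INTER_CUBIC) # 300x300
c=np.zeros((540,790,3),np.uint8); c[:,:480]=a; c[:300,490:790]=b
for k in range(210,290,10): cv2.putText(c,str(k),((k-210)*6,10),0,.35,(0,0,255)); cv2.line(c,((k-210)*6,12),((k-210)*6,18),(0,0,255))
for k in range(190,280,10): cv2.putText(c,str(k),(0,(k-190)*6),0,.35,(0,0,255))
for k in range(345,405,10): cv2.putText(c,str(k),(490+(k-345)*5,10),0,.35,(0,0,255))
for k in range(160,220,10): cv2.putText(c,str(k),(490,(k-160)*5),0,.35,(0,0,255))
cv2.imwrite("pics/crop0.png",c)
E
```

```text
(no output)
```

View pics/crop0.png

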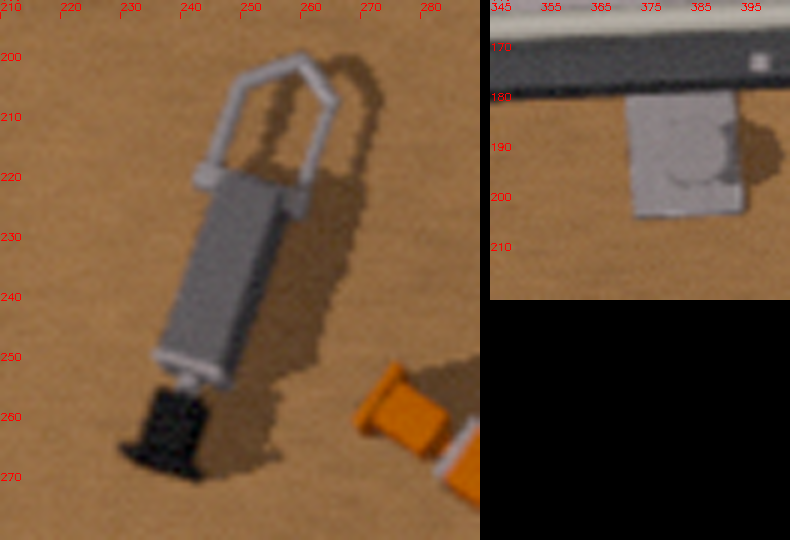

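The crop confirms it. The grey tester has its apex at (260,200), its back bar on the image left (+y) and its gate and nose on the right (-y). The tongue's front corners are at (373.6,203.4) and (396,202.4), and the stud head is at about (387,190). I'll fit the poses next.

```bash
cat > h.py <<'E'
import numpy as np
from bench import r
from scipy.optimize import least_squares
from scipy.spatial.transform import Rotation as Ro
def proj(c,X):
    p=(c["R"]@np.asarray(X,float).T).T+c["t"]; p=p@c["intrinsics"].T; return p[:,:2]/p[:,2:]
def place(q,P):
    P=np.asarray(P,float)/1000; c,s=np.cos(q[2]),np.sin(q[2])
    return np.c_[q[0]+c*P[:,0]-s*P[:,1], q[1]+s*P[:,0]+c*P[:,1], P[:,2]]
def fit(c,P,uv,q0):
    f=lambda q:(proj(c,place(q,P))-uv).ravel()
    s=least_squares(f,q0,loss="soft_l1"); return s.x,f(s.x).reshape(-1,2)
def ray(c,uv,z):
    d=c["R"].T@np.linalg.solve(c["intrinsics"],[uv[0],uv[1],1]); o=-c["R"].T@c["t"]
    return o+d*(z-o[2])/d[2]
E
python3 - <<'E'
from h import *
np.set_printoptions(precision=4,suppress=True)
c=r.get_calibration("top")
cr=lambda L:np.array([[210+(x-2.5)/6,190+(y-2.5)/6] for x,y in L])
P=[[45,15,40],[45,-15,40],[-45,15,40],[-45,-15,40],[108,0,20],[90,23,20],[93,-19,20]]
q,e=fit(c,P,cr([(218,172),(285,190),(152,352),(217,378),(300,62),(240,87),(333,103)]),[.5,.15,0]);print(q,e)
P=[[-25,30,6],[-25,-30,6],[45,30,6],[45,-30,6],[0,0,42]]
cr=lambda L:np.array([[345+(x-490-2)/5,160+(y-2)/5] for x,y in L])
q,e=fit(c,P,cr([(633,217),(745,212),(627,93),(735,90),(697,152)]),[.7,-.1,0]);print(q,e)
s=r.state();w=r.get_calibration("wrist");print(w,Ro.from_euler('xyz',s["tool_rot"]).as_matrix())
o=-w["R"].T@w["t"];print(o,s["position"])
E
```

```text
[ 0.51    0.1927 -0.2569] [[ 0.1376 -0.4586]
 [-0.3456 -0.2647]
 [-0.0199  1.2668]
 [-0.0306  0.2189]
 [ 0.3394 -0.0467]
 [ 0.2145 -0.5197]
 [-0.2945  0.1448]]
[ 0.6502 -0.1742  0.0789] [[ 0.4733 -0.2296]
 [-0.1975 -0.0398]
 [ 0.1428  0.4487]
 [ 0.0325  0.2588]
 [-0.4327 -0.4003]]
{'intrinsics': array([[367.2513,   0.    , 310.0756],
       [  0.    , 367.2513, 243.891 ],
       [  0.    ,   0.    ,   1.    ]]), 'R': array([[ 0.303 ,  0.953 , -0.0009],
       [ 0.9162, -0.291 ,  0.2755],
       [ 0.2623, -0.0843, -0.9613]]), 't': array([-0.5251, -0.0365,  0.3783])} [[-0.9524  0.3049 -0.0004]
 [ 0.3049  0.9524 -0.0012]
 [-0.     -0.0013 -1.    ]]
[0.0933 0.5217 0.3732] [0.1599 0.4996 0.202 ]
```

```bash
cat >> h.py <<'E'
def plan(goal,yaw,n):
    """n rows to world goal with tool down at world yaw; prints rounded numbers."""
    s=r.state(); p=s["position"].copy(); R=Ro.from_euler('xyz',s["tool_rot"])
    G=Ro.from_euler('xyz',[np.pi,0,yaw]); goal=np.array(goal)
    w=(R.inv()*G).as_rotvec()
    print("from",p.round(4),s["tool_rot"].round(3),"rotvec",w.round(3))
    if w[2]<-2.5: w=w*(1-2*np.pi/np.linalg.norm(w))
    for k in range(n):
        d=R.inv().apply((goal-p)/(n-k)); a=(R.inv()*G).as_rotvec() if n-k<15 else w*(n-k)/n
        u=(d/.02).round(2); v=(a/(n-k)/.12).round(2)
        print(u.tolist(),v.tolist()); p=p+R.apply(u*.02); R=R*Ro.from_rotvec(v*.12)
    print("end",p.round(4))
E
python3 - <<'E'
from h import *
plan([.505,.195,.16],-.257,30)
E
```

```text
from [0.1599 0.4996 0.202 ] [-3.14   0.     2.832] rotvec [-0.000e+00  2.000e-03  3.089e+00]
[-0.7, -0.31, 0.07] [-0.0, 0.0, 0.86]
[-0.73, -0.23, 0.07] [-0.0, 0.0, 0.86]
[-0.75, -0.16, 0.07] [-0.0, 0.0, 0.86]
[-0.76, -0.08, 0.07] [-0.0, 0.0, 0.86]
[-0.77, -0.0, 0.07] [-0.0, 0.0, 0.86]
[-0.76, 0.08, 0.07] [-0.0, 0.0, 0.86]
[-0.75, 0.16, 0.07] [-0.0, 0.0, 0.86]
[-0.73, 0.23, 0.07] [-0.0, 0.0, 0.86]
[-0.7, 0.31, 0.07] [-0.0, 0.0, 0.86]
[-0.67, 0.38, 0.07] [-0.0, 0.0, 0.86]
[-0.63, 0.44, 0.07] [-0.0, 0.0, 0.86]
[-0.58, 0.51, 0.07] [-0.0, 0.0, 0.86]
[-0.52, 0.56, 0.07] [-0.0, 0.0, 0.86]
[-0.46, 0.61, 0.07] [-0.0, 0.0, 0.86]
[-0.39, 0.66, 0.07] [-0.0, 0.0, 0.86]
[-0.32, 0.7, 0.07] [-0.0, 0.0, 0.86]
[-0.25, 0.73, 0.07] [0.0, 0.0, 0.86]
[-0.17, 0.75, 0.07] [0.0, 0.0, 0.86]
[-0.1, 0.76, 0.07] [0.0, 0.0, 0.85]
[-0.02, 0.77, 0.07] [0.0, 0.0, 0.86]
[0.06, 0.76, 0.07] [0.0, 0.0, 0.85]
[0.14, 0.75, 0.07] [0.0, 0.0, 0.86]
[0.21, 0.74, 0.07] [0.0, 0.0, 0.85]
[0.29, 0.71, 0.07] [0.0, 0.0, 0.86]
[0.36, 0.68, 0.07] [0.0, 0.0, 0.85]
[0.43, 0.64, 0.07] [0.0, 0.0, 0.86]
[0.49, 0.59, 0.07] [0.0, 0.0, 0.85]
[0.55, 0.54, 0.07] [0.0, 0.0, 0.86]
[0.6, 0.47, 0.08] [0.01, 0.0, 0.85]
[0.64, 0.42, 0.07] [0.0, 0.0, 0.86]
end [0.505  0.1949 0.1601]
```

Call:
send_rows:
  targets:
    - {"delta_pos": [-0.7, -0.31, 0.07], "rot": [0, 0, 0.86], "fingers": -1}
    - {"delta_pos": [-0.73, -0.23, 0.07], "rot": [0, 0, 0.86], "fingers": -1}
    - {"delta_pos": [-0.75, -0.16, 0.07], "rot": [0, 0, 0.86], "fingers": -1}
    - {"delta_pos": [-0.76, -0.08, 0.07], "rot": [0, 0, 0.86], "fingers": -1}
    - {"delta_pos": [-0.77, 0, 0.07], "rot": [0, 0, 0.86], "fingers": -1}

```text
t: 0.52
position: [0.2178, 0.4485, 0.1952]
tool_rot: [-3.141, 0.0, 2.311]
force: [0.2, 0.2, -0.6]
opening: 0.0856
finger_force: 0.0
```

Call:
send_rows:
  targets:
    - {"delta_pos": [-0.76, 0.08, 0.07], "rot": [0, 0, 0.86], "fingers": -1}
    - {"delta_pos": [-0.75, 0.16, 0.07], "rot": [0, 0, 0.86], "fingers": -1}
    - {"delta_pos": [-0.73, 0.23, 0.07], "rot": [0, 0, 0.86], "fingers": -1}
    - {"delta_pos": [-0.7, 0.31, 0.07], "rot": [0, 0, 0.86], "fingers": -1}
    - {"delta_pos": [-0.67, 0.38, 0.07], "rot": [0, 0, 0.86], "fingers": -1}

```text
t: 0.93
position: [0.2754, 0.3978, 0.1882]
tool_rot: [-3.141, 0.001, 1.795]
force: [0.5, -0.5, -0.5]
opening: 0.0853
finger_force: 0.0
```

Call:
send_rows:
  targets:
    - {"delta_pos": [-0.63, 0.44, 0.07], "rot": [0, 0, 0.86], "fingers": -1}
    - {"delta_pos": [-0.58, 0.51, 0.07], "rot": [0, 0, 0.86], "fingers": -1}
    - {"delta_pos": [-0.52, 0.56, 0.07], "rot": [0, 0, 0.86], "fingers": -1}
    - {"delta_pos": [-0.46, 0.61, 0.07], "rot": [0, 0, 0.86], "fingers": -1}
    - {"delta_pos": [-0.39, 0.66, 0.07], "rot": [0, 0, 0.86], "fingers": -1}

```text
t: 1.35
position: [0.3328, 0.347, 0.1812]
tool_rot: [-3.141, 0.001, 1.279]
force: [0.1, 0.5, 0.0]
opening: 0.0856
finger_force: 0.0
```

Motion tracks the plan, so I'll send the rest.

Call:
send_rows:
  targets:
    - {"delta_pos": [-0.32, 0.7, 0.07], "rot": [0, 0, 0.86], "fingers": -1}
    - {"delta_pos": [-0.25, 0.73, 0.07], "rot": [0, 0, 0.86], "fingers": -1}
    - {"delta_pos": [-0.17, 0.75, 0.07], "rot": [0, 0, 0.86], "fingers": -1}
    - {"delta_pos": [-0.1, 0.76, 0.07], "rot": [0, 0, 0.86], "fingers": -1}
    - {"delta_pos": [-0.02, 0.77, 0.07], "rot": [0, 0, 0.86], "fingers": -1}

```text
t: 1.77
position: [0.3905, 0.2962, 0.1742]
tool_rot: [-3.142, 0.001, 0.763]
force: [0.1, 0.6, -0.5]
opening: 0.0852
finger_force: 0.0
```

Call:
send_rows:
  targets:
    - {"delta_pos": [0.06, 0.76, 0.07], "rot": [0, 0, 0.86], "fingers": -1}
    - {"delta_pos": [0.14, 0.75, 0.07], "rot": [0, 0, 0.86], "fingers": -1}
    - {"delta_pos": [0.21, 0.74, 0.07], "rot": [0, 0, 0.86], "fingers": -1}
    - {"delta_pos": [0.29, 0.71, 0.07], "rot": [0, 0, 0.86], "fingers": -1}
    - {"delta_pos": [0.36, 0.68, 0.07], "rot": [0, 0, 0.86], "fingers": -1}

```text
t: 2.18
position: [0.4761, 0.1884, 0.1664]
tool_rot: [-3.088, 0.008, 0.343]
force: [1.0, 0.5, 0.4]
opening: 0.0852
finger_force: 0.0
```

Call:
send_rows:
  targets:
    - {"delta_pos": [0.43, 0.64, 0.07], "rot": [0, 0, 0.86], "fingers": -1}
    - {"delta_pos": [0.49, 0.59, 0.07], "rot": [0, 0, 0.86], "fingers": -1}
    - {"delta_pos": [0.55, 0.54, 0.07], "rot": [0, 0, 0.86], "fingers": -1}
    - {"delta_pos": [0.6, 0.47, 0.07], "rot": [0, 0, 0.86], "fingers": -1}
    - {"delta_pos": [0.64, 0.42, 0.07], "rot": [0, 0, 0.86], "fingers": -1}

```text
t: 2.6
position: [0.5529, 0.0419, 0.1542]
tool_rot: [-3.008, 0.053, -0.004]
force: [0.7, 0.6, 0.5]
opening: 0.0855
finger_force: 0.0
```

```bash
python3 - <<'E'
from h import *
import cv2
s=r.state();print(s["position"],s["tool_rot"])
c=r.get_calibration("wrist"); im=r.capture("wrist")[:,:,::-1]
np.savez("w1.npz",**c); cv2.imwrite("pics/w1.png",im)
E
```

```text
[0.55286713 0.04185551 0.1541954 ] [-3.00802607  0.05252946 -0.00411807]
```

View pics/w1.png

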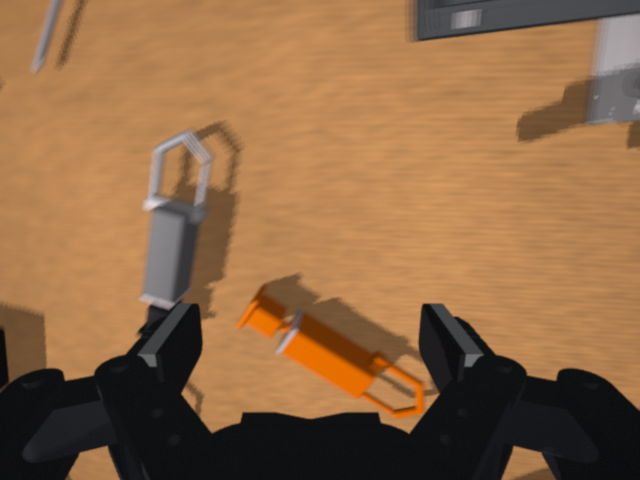

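The wrist view shows the tester at the left, around (170,250), with an orange look-alike below and the tongue at the upper right. The last two calls drifted and tilted, so I'll check the joints.

```bash
python3 - <<'E'
from h import *
s=r.state();print(s["qpos"].round(3),s["qd"].round(3),s["position"],s["tool_rot"])
E
```

```text
[-0.013  0.352  0.012  1.284  0.132  3.141] [ 0.073 -0.029 -0.055 -0.014 -0.021 -0.002] [0.55486266 0.03674138 0.15305209] [-3.00962083  0.05304477 -0.01232152]
```

Joint 6 hit its limit because yaw = q1 − q6 + π. The half-turn grasp (yaw 2.885, q6 ≈ 0.6) is therefore the right one. I'll turn back while moving over the tester.

```bash
cat >> h.py <<'E'
def plan(goal,yaw,n,untilt=5,fing=-1):
    """n rows to world goal, tool down at world yaw; rows rounded, as JSON, five a line."""
    import json
    s=r.state(); p=s["position"].copy(); e=s["tool_rot"].copy(); R=Ro.from_euler('xyz',e)
    e[0]%=2*np.pi; goal=np.array(goal); q=s["qpos"]; rows=[]
    dy=yaw-e[2]; q6=q[5]-dy+(np.arctan2(goal[1],goal[0])-q[0]); print("q6 end",round(q6,2))
    for k in range(n):
        f=min(1,(k+1)/min(untilt,n)); T=Ro.from_euler('xyz',[e[0]+(np.pi-e[0])*f,e[1]*(1-f),e[2]+dy*(k+1)/n])
        u=(R.inv().apply((goal-p)/(n-k))/.02).round(2)+0.; v=((R.inv()*T).as_rotvec()/.12).round(2)+0.
        rows.append({"delta_pos":u.tolist(),"rot":v.tolist(),"fingers":fing}); p=p+R.apply(u*.02); R=R*Ro.from_rotvec(v*.12)
    for i in range(0,n,5): print(json.dumps(rows[i:i+5]))
    print("end",p.round(4),R.as_euler('xyz').round(3))
E
python3 - <<'E'
from h import *
plan([.505,.195,.13],2.885,25)
E
```

```text
q6 end 0.63
[{"delta_pos": [-0.1, -0.31, 0.09], "rot": [-0.27, -0.03, -0.97], "fingers": -1}, {"delta_pos": [-0.06, -0.32, 0.08], "rot": [-0.25, 0.0, -0.97], "fingers": -1}, {"delta_pos": [-0.03, -0.33, 0.07], "rot": [-0.25, 0.03, -0.97], "fingers": -1}, {"delta_pos": [0.01, -0.33, 0.06], "rot": [-0.23, 0.05, -0.97], "fingers": -1}, {"delta_pos": [0.05, -0.33, 0.05], "rot": [-0.23, 0.07, -0.96], "fingers": -1}]
[{"delta_pos": [0.09, -0.32, 0.05], "rot": [0.0, 0.0, -0.97], "fingers": -1}, {"delta_pos": [0.12, -0.31, 0.05], "rot": [0.0, 0.0, -0.96], "fingers": -1}, {"delta_pos": [0.16, -0.29, 0.05], "rot": [0.0, 0.0, -0.97], "fingers": -1}, {"delta_pos": [0.19, -0.27, 0.05], "rot": [0.0, 0.0, -0.97], "fingers": -1}, {"delta_pos": [0.22, -0.25, 0.05], "rot": [0.0, 0.0, -0.96], "fingers": -1}]
[{"delta_pos": [0.25, -0.22, 0.05], "rot": [0.0, 0.0, -0.97], "fingers": -1}, {"delta_pos": [0.27, -0.19, 0.05], "rot": [0.0, 0.0, -0.96], "fingers": -1}, {"delta_pos": [0.29, -0.16, 0.05], "rot": [0.0, 0.0, -0.97], "fingers": -1}, {"delta_pos": [0.31, -0.12, 0.04], "rot": [0.0, 0.0, -0.96], "finge
[... 197 characters left out ...]
], "rot": [0.0, 0.0, -0.96], "fingers": -1}, {"delta_pos": [0.33, 0.03, 0.04], "rot": [0.0, 0.0, -0.97], "fingers": -1}, {"delta_pos": [0.32, 0.06, 0.05], "rot": [0.0, 0.0, -0.96], "fingers": -1}, {"delta_pos": [0.32, 0.1, 0.04], "rot": [0.0, 0.0, -0.97], "fingers": -1}]
[{"delta_pos": [0.3, 0.14, 0.05], "rot": [0.0, 0.0, -0.96], "fingers": -1}, {"delta_pos": [0.28, 0.17, 0.04], "rot": [0.0, 0.0, -0.97], "fingers": -1}, {"delta_pos": [0.26, 0.2, 0.05], "rot": [0.0, 0.0, -0.97], "fingers": -1}, {"delta_pos": [0.24, 0.23, 0.04], "rot": [0.0, 0.0, -0.96], "fingers": -1}, {"delta_pos": [0.21, 0.26, 0.05], "rot": [0.0, 0.0, -0.97], "fingers": -1}]
end [0.505  0.1951 0.1299] [-3.141  0.     2.885]
```

Call:
send_rows:
  targets:
    - {"delta_pos": [-0.1, -0.31, 0.09], "rot": [-0.27, -0.03, -0.97], "fingers": -1}
    - {"delta_pos": [-0.06, -0.32, 0.08], "rot": [-0.25, 0.0, -0.97], "fingers": -1}
    - {"delta_pos": [-0.03, -0.33, 0.07], "rot": [-0.25, 0.03, -0.97], "fingers": -1}
    - {"delta_pos": [0.01, -0.33, 0.06], "rot": [-0.23, 0.05, -0.97], "fingers": -1}
    - {"delta_pos": [0.05, -0.33, 0.05], "rot": [-0.23, 0.07, -0.96], "fingers": -1}

```text
t: 3.07
position: [0.5419, 0.0754, 0.1497]
tool_rot: [3.14, -0.0, 0.584]
force: [-0.8, -0.1, -0.2]
opening: 0.0854
finger_force: 0.0
```

```bash
python3 - <<'E'
from h import *
print(r.state()["qpos"].round(3))
plan([.505,.195,.13],2.885,20)
E
```

```text
[ 1.390e-01  2.970e-01 -6.800e-02  1.204e+00 -1.000e-03  2.697e+00]
q6 end 0.63
[{"delta_pos": [0.09, -0.3, 0.05], "rot": [0.0, 0.0, -0.96], "fingers": -1}, {"delta_pos": [0.12, -0.29, 0.05], "rot": [0.01, 0.0, -0.96], "fingers": -1}, {"delta_pos": [0.15, -0.27, 0.05], "rot": [0.0, 0.0, -0.96], "fingers": -1}, {"delta_pos": [0.18, -0.25, 0.05], "rot": [0.0, 0.0, -0.95], "fingers": -1}, {"delta_pos": [0.21, -0.23, 0.05], "rot": [0.0, 0.0, -0.96], "fingers": -1}]
[{"delta_pos": [0.24, -0.2, 0.05], "rot": [0.0, 0.0, -0.96], "fingers": -1}, {"delta_pos": [0.26, -0.18, 0.05], "rot": [0.0, 0.0, -0.96], "fingers": -1}, {"delta_pos": [0.28, -0.14, 0.05], "rot": [0.0, 0.0, -0.96], "fingers": -1}, {"delta_pos": [0.29, -0.11, 0.05], "rot": [0.0, 0.0, -0.96], "fingers": -1}, {"delta_pos": [0.3, -0.08, 0.05], "rot": [0.0, 0.0, -0.96], "fingers": -1}]
[{"delta_pos": [0.31, -0.04, 0.05], "rot": [0.0, 0.0, -0.96], "fingers": -1}, {"delta_pos": [0.31, -0.01, 0.05], "rot": [0.0, 0.0, -0.95], "fingers": -1}, {"delta_pos": [0.31, 0.03, 0.05], "rot": [0.0, 0.0, -0.96], "fingers": -1}, {"delta_pos": [0.31, 0.07, 0.05], "rot": [0.0, 0.0, -0.96], "fingers": -1}, {"delta_pos": [0.3, 0.1, 0.05], "rot": [0.0, 0.0, -0.96], "fingers": -1}]
[{"delta_pos": [0.28, 0.13, 0.05], "rot": [0.0, 0.0, -0.96], "fingers": -1}, {"delta_pos": [0.27, 0.17, 0.05], "rot": [0.0, 0.0, -0.96], "fingers": -1}, {"delta_pos": [0.25, 0.19, 0.05], "rot": [0.0, 0.0, -0.96], "fingers": -1}, {"delta_pos": [0.22, 0.22, 0.04], "rot": [0.0, 0.0, -0.96], "fingers": -1}, {"delta_pos": [0.19, 0.25, 0.05], "rot": [0.0, 0.0, -0.95], "fingers": -1}]
end [0.5051 0.1949 0.1299] [-3.142  0.     2.884]
```

Call:
send_rows:
  targets:
    - {"delta_pos": [0.09, -0.3, 0.05], "rot": [0, 0, -0.96], "fingers": -1}
    - {"delta_pos": [0.12, -0.29, 0.05], "rot": [0, 0, -0.96], "fingers": -1}
    - {"delta_pos": [0.15, -0.27, 0.05], "rot": [0, 0, -0.96], "fingers": -1}
    - {"delta_pos": [0.18, -0.25, 0.05], "rot": [0, 0, -0.96], "fingers": -1}
    - {"delta_pos": [0.21, -0.23, 0.05], "rot": [0, 0, -0.96], "fingers": -1}

```text
t: 3.48
position: [0.5325, 0.1053, 0.1449]
tool_rot: [3.141, -0.0, 1.16]
force: [0.4, -0.7, 0.6]
opening: 0.0851
finger_force: 0.0
```

Call:
send_rows:
  targets:
    - {"delta_pos": [0.24, -0.2, 0.05], "rot": [0, 0, -0.96], "fingers": -1}
    - {"delta_pos": [0.26, -0.18, 0.05], "rot": [0, 0, -0.96], "fingers": -1}
    - {"delta_pos": [0.28, -0.14, 0.05], "rot": [0, 0, -0.96], "fingers": -1}
    - {"delta_pos": [0.29, -0.11, 0.05], "rot": [0, 0, -0.96], "fingers": -1}
    - {"delta_pos": [0.3, -0.08, 0.05], "rot": [0, 0, -0.96], "fingers": -1}

```text
t: 3.9
position: [0.5235, 0.1352, 0.1399]
tool_rot: [3.141, 0.0, 1.736]
force: [0.5, 0.0, 0.1]
opening: 0.0852
finger_force: 0.0
```

Call:
send_rows:
  targets:
    - {"delta_pos": [0.31, -0.04, 0.05], "rot": [0, 0, -0.96], "fingers": -1}
    - {"delta_pos": [0.31, -0.01, 0.05], "rot": [0, 0, -0.95], "fingers": -1}
    - {"delta_pos": [0.31, 0.03, 0.05], "rot": [0, 0, -0.96], "fingers": -1}
    - {"delta_pos": [0.31, 0.07, 0.05], "rot": [0, 0, -0.96], "fingers": -1}
    - {"delta_pos": [0.3, 0.1, 0.05], "rot": [0, 0, -0.96], "fingers": -1}

```text
t: 4.32
position: [0.5144, 0.1651, 0.1349]
tool_rot: [3.141, 0.0, 2.311]
force: [-0.4, 0.5, -0.2]
opening: 0.0855
finger_force: 0.0
```

Call:
send_rows:
  targets:
    - {"delta_pos": [0.28, 0.13, 0.05], "rot": [0, 0, -0.96], "fingers": -1}
    - {"delta_pos": [0.27, 0.17, 0.05], "rot": [0, 0, -0.96], "fingers": -1}
    - {"delta_pos": [0.25, 0.19, 0.05], "rot": [0, 0, -0.96], "fingers": -1}
    - {"delta_pos": [0.22, 0.22, 0.04], "rot": [0, 0, -0.96], "fingers": -1}
    - {"delta_pos": [0.19, 0.25, 0.05], "rot": [0, 0, -0.95], "fingers": -1}

```text
t: 4.73
position: [0.5053, 0.1951, 0.1301]
tool_rot: [3.142, 0.0, 2.886]
force: [0.1, 0.6, -0.9]
opening: 0.0855
finger_force: 0.0
```

```bash
python3 - <<'E'
from h import *
import cv2
s=r.state();print(s["position"],s["tool_rot"],s["qpos"].round(2))
c=r.get_calibration("wrist"); im=r.capture("wrist")[:,:,::-1]
np.savez("w2.npz",**c); cv2.imwrite("pics/w2.png",im)
for q in([.51,.1927,-.2569],):
    P=[[45,15,40],[45,-15,40],[-45,15,40],[-45,-15,40],[108,0,20],[90,23,20],[93,-19,20],[-89,17,38],[-89,-17,38]]
    print(proj(c,place(q,P)).round(1))
E
```

```text
[0.50531643 0.19510293 0.1301202 ] [3.14154111e+00 4.34463005e-04 2.88582826e+00] [ 0.37  0.3  -0.12  1.15 -0.    0.62]
[[326.8 300.3]
 [288.  300.1]
 [328.8 183.2]
 [286.3 183.1]
 [307.5 356.7]
 [334.2 338.5]
 [285.5 341.5]
 [332.7 117.7]
 [282.6 117.5]]
```

View pics/w2.png

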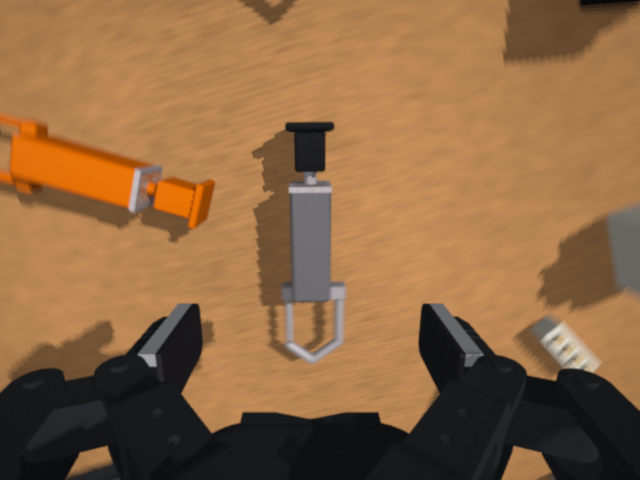

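The wrist view shows the tester centred, with its sleeve at columns 290–330 and rows 183–300, the apex at (312,359) and the flange at (286–334,126). It sits about 3 px to the right of the prediction. I'll refit and plan the descent.

```bash
python3 - <<'E'
from h import *
c=dict(np.load("w2.npz"))
P=[[45,15,40],[45,-15,40],[-45,15,40],[-45,-15,40],[108,0,20],[-89,17,38],[-89,-17,38]]
q,e=fit(c,P,np.array([[330.5,300],[290.5,300],[330.5,183],[290.5,183],[312.5,356.5],[334,123.5],[286,123.5]]),[.51,.193,-.257])
print(q.round(4),e.round(1))
g=place(q,[[0,0,6]])[0]; print(g)
plan(g,q[2]+np.pi,10)
E
```

```text
[ 0.5109  0.195  -0.2458] [[ 0.1  0.4]
 [ 1.3  0.7]
 [ 1.   0.5]
 [-1.4  0.8]
 [-0.9  0.6]
 [ 0.8 -5.6]
 [-1.2 -5.2]]
[0.51091502 0.19497595 0.006     ]
q6 end 0.61
[{"delta_pos": [-0.03, 0.0, 0.62], "rot": [0.0, 0.0, 0.0], "fingers": -1}, {"delta_pos": [-0.03, 0.0, 0.62], "rot": [0.0, 0.0, 0.0], "fingers": -1}, {"delta_pos": [-0.03, 0.0, 0.62], "rot": [0.0, 0.0, 0.0], "fingers": -1}, {"delta_pos": [-0.03, 0.0, 0.62], "rot": [0.0, 0.0, -0.01], "fingers": -1}, {"delta_pos": [-0.03, 0.0, 0.62], "rot": [0.0, 0.0, 0.0], "fingers": -1}]
[{"delta_pos": [-0.03, 0.0, 0.62], "rot": [0.0, 0.0, 0.0], "fingers": -1}, {"delta_pos": [-0.03, 0.01, 0.62], "rot": [0.0, 0.0, 0.0], "fingers": -1}, {"delta_pos": [-0.03, 0.0, 0.62], "rot": [0.0, 0.0, 0.0], "fingers": -1}, {"delta_pos": [-0.03, 0.01, 0.62], "rot": [0.0, 0.0, 0.0], "fingers": -1}, {"delta_pos": [-0.03, 0.0, 0.62], "rot": [0.0, 0.0, 0.0], "fingers": -1}]
end [0.511  0.1949 0.006 ] [3.141 0.    2.895]
```

Call:
send_rows:
  targets:
    - {"delta_pos": [-0.03, 0, 0.62], "rot": [0, 0, -0.01], "fingers": -1}
    - {"delta_pos": [-0.03, 0, 0.62], "rot": [0, 0, 0], "fingers": -1}
    - {"delta_pos": [-0.03, 0, 0.62], "rot": [0, 0, 0], "fingers": -1}
    - {"delta_pos": [-0.03, 0, 0.62], "rot": [0, 0, 0], "fingers": -1}
    - {"delta_pos": [-0.03, 0, 0.62], "rot": [0, 0, 0], "fingers": -1}

```text
t: 5.2
position: [0.5085, 0.1939, 0.0677]
tool_rot: [3.141, 0.001, 2.878]
force: [-0.4, -0.1, -0.2]
opening: 0.085
finger_force: 0.0
```

Call:
send_rows:
  targets:
    - {"delta_pos": [-0.03, 0, 0.62], "rot": [0, 0, 0], "fingers": -1}
    - {"delta_pos": [-0.03, 0, 0.62], "rot": [0, 0, 0], "fingers": -1}
    - {"delta_pos": [-0.03, 0, 0.62], "rot": [0, 0, 0], "fingers": -1}
    - {"delta_pos": [-0.03, 0, 0.62], "rot": [0, 0, 0], "fingers": -1}
    - {"delta_pos": [-0.03, 0, 0.62], "rot": [0, 0, 0], "fingers": -1}

```text
t: 5.62
position: [0.5115, 0.1931, 0.0057]
tool_rot: [3.141, 0.001, 2.878]
force: [-0.0, 0.4, -0.2]
opening: 0.0856
finger_force: 0.0
```

Call:
send_rows:
  targets:
    - {"delta_pos": [0, 0, 0], "rot": [0, 0, 0], "fingers": 1}
    - {"delta_pos": [0, 0, 0], "rot": [0, 0, 0], "fingers": 1}
    - {"delta_pos": [0, 0, 0], "rot": [0, 0, 0], "fingers": 1}
    - {"delta_pos": [0, 0, 0], "rot": [0, 0, 0], "fingers": 1}
    - {"delta_pos": [0, 0, 0], "rot": [0, 0, 0], "fingers": 1}
  force: 50

```text
t: 6.03
position: [0.5122, 0.1934, 0.0075]
tool_rot: [3.141, 0.002, 2.881]
force: [-2.8, -1.6, 8.7]
opening: 0.0281
finger_force: 49.1
```

Call:
send_rows:
  targets:
    - {"delta_pos": [0, 0, 0], "rot": [0, 0, 0], "fingers": 1}
    - {"delta_pos": [0, 0, 0], "rot": [0, 0, 0], "fingers": 1}
    - {"delta_pos": [0, 0, 0], "rot": [0, 0, 0], "fingers": 1}
    - {"delta_pos": [0, 0, 0], "rot": [0, 0, 0], "fingers": 1}
    - {"delta_pos": [0, 0, 0], "rot": [0, 0, 0], "fingers": 1}

```text
t: 6.45
position: [0.5122, 0.1934, 0.0076]
tool_rot: [3.14, 0.002, 2.881]
force: [-0.7, -1.9, 5.7]
opening: 0.0275
finger_force: 49.1
```

```bash
python3 - <<'E'
from h import *
c=r.get_calibration("top")
for n,p in dict(oh=(272,258),ok=(333,292),starter=(436,205),hL=(326,181),hR=(471,175)).items(): print(n,ray(c,p,.02).round(3))
plan([.512,.1934,.072],2.881,5,fing=1)
plan([.545,-.12,.072],.079+np.pi,20,fing=1)   # z/first rows: start assumed after lift
E
```

```text
oh [0.455 0.122 0.02 ]
ok [ 0.371 -0.043  0.02 ]
starter [ 0.619 -0.315  0.02 ]
hL [ 0.676 -0.013  0.02 ]
hR [ 0.709 -0.412  0.02 ]
q6 end 0.62
[{"delta_pos": [0.0, 0.0, -0.64], "rot": [0.0, 0.0, 0.0], "fingers": 1}, {"delta_pos": [0.0, 0.0, -0.65], "rot": [0.0, 0.01, 0.0], "fingers": 1}, {"delta_pos": [0.0, 0.0, -0.64], "rot": [0.01, 0.0, 0.0], "fingers": 1}, {"delta_pos": [0.0, 0.0, -0.65], "rot": [0.0, 0.01, 0.0], "fingers": 1}, {"delta_pos": [0.0, 0.0, -0.64], "rot": [0.0, 0.0, 0.0], "fingers": 1}]
end [0.5121 0.1934 0.072 ] [3.142 0.    2.881]
q6 end -0.3
[{"delta_pos": [-0.28, -0.74, -0.16], "rot": [0.0, 0.0, -0.14], "fingers": 1}, {"delta_pos": [-0.27, -0.74, -0.16], "rot": [0.0, 0.01, -0.14], "fingers": 1}, {"delta_pos": [-0.26, -0.74, -0.16], "rot": [0.01, 0.0, -0.14], "fingers": 1}, {"delta_pos": [-0.24, -0.75, -0.16], "rot": [0.0, 0.01, -0.15], "fingers": 1}, {"delta_pos": [-0.23, -0.75, -0.16], "rot": [0.0, 0.0, -0.14], "fingers": 1}]
[{"delta_pos": [-0.22, -0.76, -0.16], "rot": [0.0, 0.0, -0.14], "fingers": 1}, {"delta_pos": [-0.2, -0.76, -0.16], "rot": [0.0, 0.0, -0.14]
[... 384 characters left out ...]
 -0.14], "fingers": 1}, {"delta_pos": [-0.13, -0.78, -0.16], "rot": [0.0, 0.0, -0.14], "fingers": 1}, {"delta_pos": [-0.11, -0.78, -0.16], "rot": [0.0, 0.0, -0.14], "fingers": 1}, {"delta_pos": [-0.1, -0.78, -0.16], "rot": [0.0, 0.0, -0.14], "fingers": 1}]
[{"delta_pos": [-0.09, -0.78, -0.16], "rot": [0.0, 0.0, -0.14], "fingers": 1}, {"delta_pos": [-0.07, -0.79, -0.17], "rot": [0.0, 0.0, -0.15], "fingers": 1}, {"delta_pos": [-0.06, -0.79, -0.16], "rot": [0.0, 0.0, -0.14], "fingers": 1}, {"delta_pos": [-0.05, -0.78, -0.17], "rot": [0.0, 0.0, -0.14], "fingers": 1}, {"delta_pos": [-0.03, -0.79, -0.16], "rot": [0.0, 0.0, -0.14], "fingers": 1}]
end [ 0.5449 -0.12    0.072 ] [-3.142  0.    -3.063]
```

Call:
send_rows:
  targets:
    - {"delta_pos": [0, 0, -0.64], "rot": [0, 0, 0], "fingers": 1}
    - {"delta_pos": [0, 0, -0.64], "rot": [0, 0, 0], "fingers": 1}
    - {"delta_pos": [0, 0, -0.64], "rot": [0, 0, 0], "fingers": 1}
    - {"delta_pos": [0, 0, -0.64], "rot": [0, 0, 0], "fingers": 1}
    - {"delta_pos": [0, 0, -0.64], "rot": [0, 0, 0], "fingers": 1}

```text
t: 6.87
position: [0.5112, 0.1932, 0.0711]
tool_rot: [3.141, 0.001, 2.881]
force: [0.9, -0.2, -4.5]
opening: 0.0275
finger_force: 50.0
```

Call:
send_rows:
  targets:
    - {"delta_pos": [-0.28, -0.74, 0], "rot": [0, 0, -0.14], "fingers": 1}
    - {"delta_pos": [-0.27, -0.74, 0], "rot": [0, 0, -0.14], "fingers": 1}
    - {"delta_pos": [-0.26, -0.74, 0], "rot": [0, 0, -0.14], "fingers": 1}
    - {"delta_pos": [-0.24, -0.75, 0], "rot": [0, 0, -0.15], "fingers": 1}
    - {"delta_pos": [-0.23, -0.75, 0], "rot": [0, 0, -0.14], "fingers": 1}

```text
t: 7.28
position: [0.5195, 0.1144, 0.0705]
tool_rot: [3.141, 0.001, 2.967]
force: [0.1, -0.4, -4.4]
opening: 0.0274
finger_force: 50.1
```

Call:
send_rows:
  targets:
    - {"delta_pos": [-0.22, -0.76, 0], "rot": [0, 0, -0.14], "fingers": 1}
    - {"delta_pos": [-0.2, -0.76, 0], "rot": [0, 0, -0.14], "fingers": 1}
    - {"delta_pos": [-0.19, -0.76, 0], "rot": [0, 0, -0.14], "fingers": 1}
    - {"delta_pos": [-0.18, -0.77, 0], "rot": [0, 0, -0.14], "fingers": 1}
    - {"delta_pos": [-0.17, -0.77, 0], "rot": [0, 0, -0.15], "fingers": 1}

```text
t: 7.7
position: [0.5278, 0.036, 0.0705]
tool_rot: [3.141, 0.001, 3.052]
force: [0.3, -0.4, -2.8]
opening: 0.028
finger_force: 50.1
```

Call:
send_rows:
  targets:
    - {"delta_pos": [-0.15, -0.77, 0], "rot": [0, 0, -0.14], "fingers": 1}
    - {"delta_pos": [-0.14, -0.78, 0], "rot": [0, 0, -0.14], "fingers": 1}
    - {"delta_pos": [-0.13, -0.78, 0], "rot": [0, 0, -0.14], "fingers": 1}
    - {"delta_pos": [-0.11, -0.78, 0], "rot": [0, 0, -0.14], "fingers": 1}
    - {"delta_pos": [-0.1, -0.78, 0], "rot": [0, 0, -0.14], "fingers": 1}

```text
t: 8.12
position: [0.5359, -0.0424, 0.0704]
tool_rot: [3.141, 0.001, 3.136]
force: [-0.5, -0.8, -4.2]
opening: 0.0278
finger_force: 50.1
```

```bash
python3 - <<'E'
from h import *
plan([.545,-.12,.05],.079+np.pi,5,fing=1)
E
```

```text
q6 end -0.3
[{"delta_pos": [-0.09, -0.78, 0.2], "rot": [0.0, 0.0, -0.14], "fingers": 1}, {"delta_pos": [-0.08, -0.78, 0.2], "rot": [0.0, 0.0, -0.14], "fingers": 1}, {"delta_pos": [-0.07, -0.78, 0.21], "rot": [0.0, 0.0, -0.14], "fingers": 1}, {"delta_pos": [-0.06, -0.77, 0.2], "rot": [0.0, 0.0, -0.14], "fingers": 1}, {"delta_pos": [-0.04, -0.78, 0.21], "rot": [0.0, 0.01, -0.14], "fingers": 1}]
end [ 0.5449 -0.12    0.05  ] [ 3.141 -0.    -3.063]
```

Call:
send_rows:
  targets:
    - {"delta_pos": [-0.09, -0.78, 0.2], "rot": [0, 0, -0.14], "fingers": 1}
    - {"delta_pos": [-0.08, -0.78, 0.2], "rot": [0, 0, -0.14], "fingers": 1}
    - {"delta_pos": [-0.07, -0.78, 0.2], "rot": [0, 0, -0.14], "fingers": 1}
    - {"delta_pos": [-0.06, -0.77, 0.2], "rot": [0, 0, -0.14], "fingers": 1}
    - {"delta_pos": [-0.04, -0.78, 0.2], "rot": [0, 0, -0.14], "fingers": 1}

```text
t: 8.53
position: [0.545, -0.1199, 0.0502]
tool_rot: [3.141, 0.001, -3.063]
force: [1.2, 0.7, -4.1]
opening: 0.0275
finger_force: 50.1
```

```bash
python3 - <<'E'
from h import *
import cv2
s=r.state();print(s["position"],s["tool_rot"])
im=r.capture("top")[:,:,::-1]; cv2.imwrite("pics/top1.png",im)
c=r.get_calibration("top")
x0,y0=335,150
a=cv2.resize(im[y0:y0+100,x0:x0+80],None,fx=6,fy=6,interpolation=cv2.INTER_CUBIC)
w=r.capture("wrist")[:,:,::-1]
b=np.zeros((600,800,3),np.uint8); b[:,:480]=a; b[:240,480:]=cv2.resize(w,(320,240))
for k in range(0,80,10): cv2.putText(b,str(x0+k),(k*6,10),0,.35,(0,0,255)); cv2.line(b,(k*6,12),(k*6,18),(0,0,255))
for k in range(10,100,10): cv2.putText(b,str(y0+k),(0,k*6),0,.35,(0,0,255))
cv2.imwrite("pics/crop1.png",b)
E
```

```text
[ 0.54495272 -0.11994639  0.0502193 ] [ 3.14124048e+00  7.66959282e-04 -3.06296397e+00]
```

View pics/crop1.png

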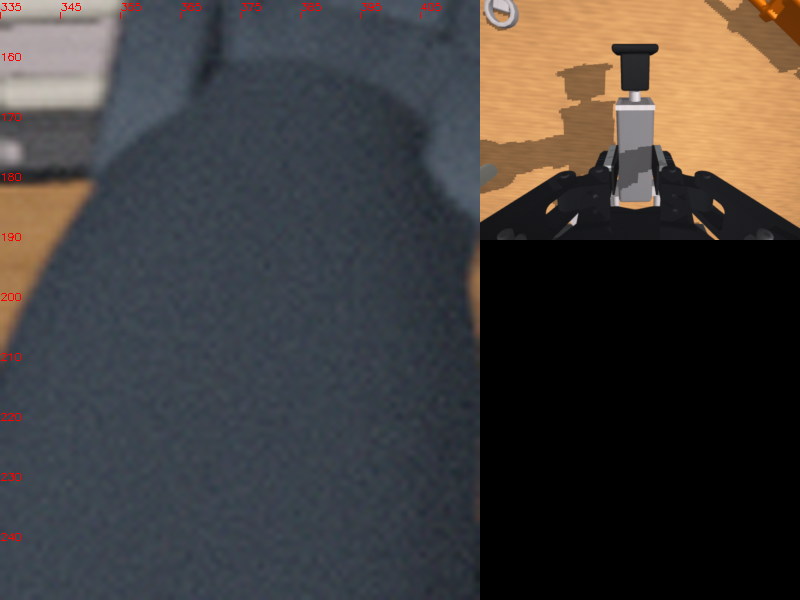

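The arm hides the hook from the top camera. The wrist inset shows the sleeve held straight, with its mouth edge at full-picture row ~200. I'll check against the scene camera, using predicted points.

```bash
python3 - <<'E'
from h import *
import cv2
s=r.state();p=s["position"];psi=s["tool_rot"][2]+np.pi
q=[*(p[:2]-.0017*np.array([np.cos(psi),np.sin(psi)])),psi]; lift=1000*(p[2]-.0076)
w=r.get_calibration("wrist");L=np.array([0,0,lift])
print(proj(w,place(q,np.array([[-45,15,40],[-45,-15,40],[-89,17,38],[-89,-17,38]])+L)).round(1))
c=r.get_calibration("scene"); im=r.capture("scene")[:,:,::-1]; cv2.imwrite("pics/scene1.png",im)
S=[.6502,-.1742,.079]
old=cv2.imread("pics/scene0.png"); x0,y0=150,190
f=5
A=[]
for src in(old,im):
    a=cv2.resize(src[y0:y0+60,x0:x0+155],None,fx=f,fy=f,interpolation=cv2.INTER_CUBIC)
    def dots(X,col):
        for u,v in proj(c,X): cv2.circle(a,(int((u-x0+.5)*f),int((v-y0+.5)*f)),2,col,-1)
    t=np.linspace(0,6.28,24); dots(place(S,np.c_[19*np.cos(t),19*np.sin(t),42+0*t]),(0,0,255))
    dots(place(S,[[-25,30,6],[-25,-30,6],[45,30,6]]),(0,255,0))
    if src is im: dots(place(q,np.array([[108,0,20],[90,23,20],[93,-19,20],[45,15,40],[45,-15,40]])+L),(255,0,255))
    A.append(a)
cv2.imwrite("pics/crop2.png",np.vstack(A))
E
```

```text
[[347.7 202.2]
 [269.  202.1]
 [356.6  77.6]
 [260.3  77.3]]
```

View pics/crop2.png

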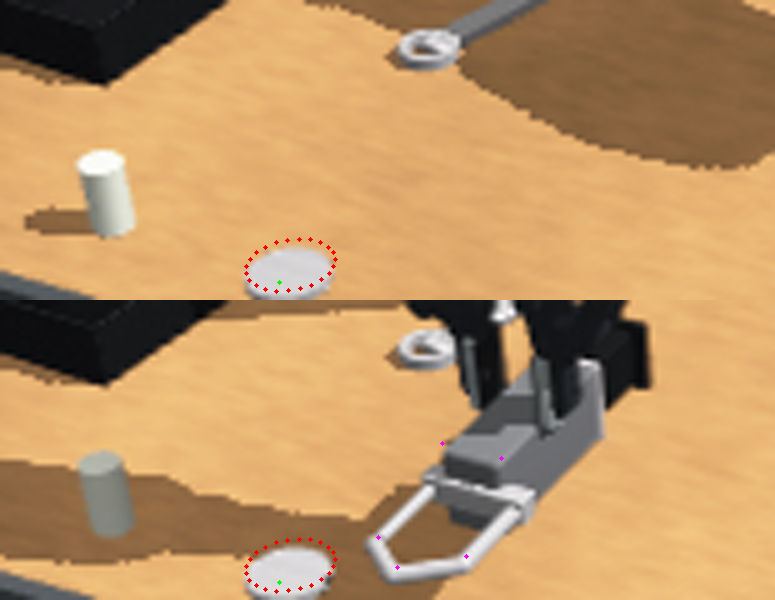

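The scene crop shows the stud head at (288,273), within ~1 px of its prediction. The hook in hand also agrees with its predicted points to ~1–2 mm. I'll lower, step forward, then slide sideways onto the stud.

Call:
send_rows:
  targets:
    - {"delta_pos": [-0.26, 0, 0.38], "rot": [0, 0, 0], "fingers": 1}
    - {"delta_pos": [-0.26, 0, 0.38], "rot": [0, 0, 0], "fingers": 1}
    - {"delta_pos": [-0.26, 0, 0.38], "rot": [0, 0, 0], "fingers": 1}
    - {"delta_pos": [-0.26, 0, 0.38], "rot": [0, 0, 0], "fingers": 1}
    - {"delta_pos": [-0.26, 0, 0.38], "rot": [0, 0, 0], "fingers": 1}

```text
t: 9.1
position: [0.5717, -0.1166, 0.0114]
tool_rot: [3.141, 0.001, -3.063]
force: [0.2, 0.2, -4.1]
opening: 0.028
finger_force: 50.2
```

Call:
send_rows:
  targets:
    - {"delta_pos": [0, -0.3, 0], "rot": [0, 0, 0], "fingers": 1}
    - {"delta_pos": [0, -0.3, 0], "rot": [0, 0, 0], "fingers": 1}
    - {"delta_pos": [0, -0.3, 0], "rot": [0, 0, 0], "fingers": 1}
    - {"delta_pos": [0, -0.3, 0], "rot": [0, 0, 0], "fingers": 1}
    - {"delta_pos": [0, -0.3, 0], "rot": [0, 0, 0], "fingers": 1}

```text
t: 9.52
position: [0.5736, -0.1482, 0.0129]
tool_rot: [-3.141, 0.002, -3.064]
force: [0.2, -0.9, -4.0]
opening: 0.0276
finger_force: 50.2
```

```bash
cat >> h.py <<'E'
def rel(S=(.6502,-.1742),off=.0017):
    "stud in tester frame (mm), tester held at off"
    s=r.state();p=s["position"];a=s["tool_rot"][2]+np.pi;d=np.array(S)-p[:2]
    return np.array([np.cos(a)*d[0]+np.sin(a)*d[1]+off,-np.sin(a)*d[0]+np.cos(a)*d[1]]).round(4)*1000
E
python3 - <<'E'
from h import *
print(rel(),r.state()["force"].round(1))
E
```

```text
[ 76.  -31.9] [ 0.2 -0.9 -4. ]
```

Call:
send_rows:
  targets:
    - {"delta_pos": [0, -0.32, 0], "rot": [0, 0, 0], "fingers": 1}
    - {"delta_pos": [0, -0.32, 0], "rot": [0, 0, 0], "fingers": 1}
    - {"delta_pos": [0, -0.32, 0], "rot": [0, 0, 0], "fingers": 1}
    - {"delta_pos": [0, -0.32, 0], "rot": [0, 0, 0], "fingers": 1}
    - {"delta_pos": [0, -0.32, 0], "rot": [0, 0, 0], "fingers": 1}

```text
t: 9.93
position: [0.5758, -0.1794, 0.0124]
tool_rot: [3.141, 0.001, -3.063]
force: [-1.1, 3.0, -4.6]
opening: 0.0276
finger_force: 50.2
```

```bash
python3 - <<'E'
from h import *
import cv2
print(rel(),r.state()["force"].round(1))
im=r.capture("scene")[:,:,::-1]
cv2.imwrite("pics/crop3.png",cv2.resize(im[190:290,160:290],None,fx=6,fy=6,interpolation=cv2.INTER_CUBIC))
E
```

```text
[76.3 -0.6] [-1.1  3.  -4.6]
```

View pics/crop3.png

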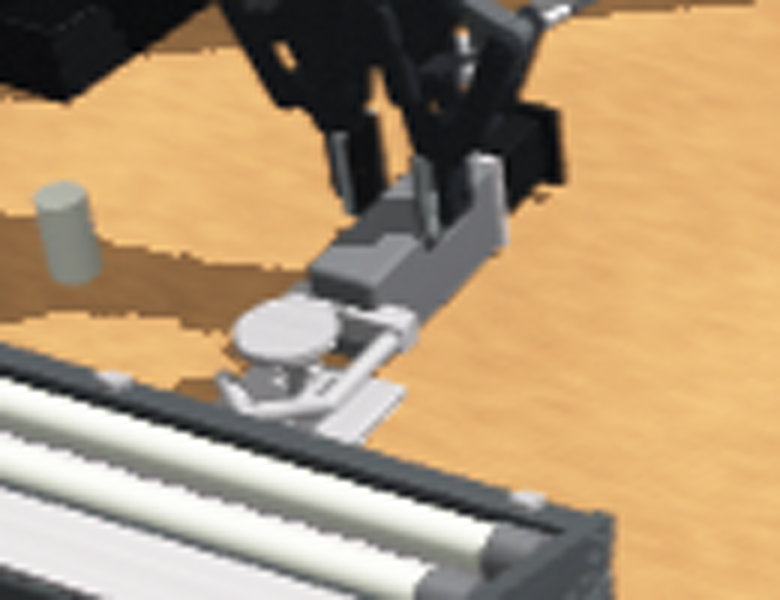

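The scene crop shows the pin at (280,380) inside the hook, with the nose at (225,385) to its left. The 3 N side force is the gate being pushed. Next I draw back into the V end.

Call:
send_rows:
  targets:
    - {"delta_pos": [0.22, 0, 0], "rot": [0, 0, 0], "fingers": 1}
    - {"delta_pos": [0.22, 0, 0], "rot": [0, 0, 0], "fingers": 1}
    - {"delta_pos": [0.22, 0, 0], "rot": [0, 0, 0], "fingers": 1}
    - {"delta_pos": [0.22, 0, 0], "rot": [0, 0, 0], "fingers": 1}
    - {"delta_pos": [0.22, 0, 0], "rot": [0, 0, 0], "fingers": 1}

```text
t: 10.4
position: [0.5538, -0.181, 0.0127]
tool_rot: [-3.141, 0.002, -3.064]
force: [0.6, -0.3, -4.5]
opening: 0.0275
finger_force: 50.2
```

```bash
python3 - <<'E'
from h import *
print(rel(),r.state()["force"].round(1))
E
```

```text
[98.4 -0.8] [ 0.6 -0.3 -4.5]
```

Call:
send_rows:
  targets:
    - {"delta_pos": [0.05, 0, 0.07], "rot": [0, 0, 0], "fingers": 1}
    - {"delta_pos": [0.05, 0, 0.07], "rot": [0, 0, 0], "fingers": 1}
    - {"delta_pos": [0, 0, 0.06], "rot": [0, 0, 0], "fingers": 1}
    - {"delta_pos": [0, 0, 0], "rot": [0, 0, 0], "fingers": 1}
    - {"delta_pos": [0, 0, 0], "rot": [0, 0, 0], "fingers": 1}

```text
t: 10.82
position: [0.5529, -0.1812, 0.0086]
tool_rot: [-3.141, 0.002, -3.064]
force: [3.6, -1.6, -4.5]
opening: 0.0275
finger_force: 50.3
```

```bash
python3 - <<'E'
from h import *
print(rel(),r.state()["force"].round(1))
E
```

```text
[99.3 -0.7] [ 3.6 -1.6 -4.5]
```

Contact at 3.6 N means the hook is seated, with the stud at tester x ≈ 100. I'll lower the last mm, release, and slide the open fingers back to the handle.

Call:
send_rows:
  targets:
    - {"delta_pos": [0, 0, 0.05], "rot": [0, 0, 0], "fingers": 1}
    - {"delta_pos": [0, 0, 0], "rot": [0, 0, 0], "fingers": -1}
    - {"delta_pos": [0, 0, 0], "rot": [0, 0, 0], "fingers": -1}
    - {"delta_pos": [0, 0, 0], "rot": [0, 0, 0], "fingers": -1}
    - {"delta_pos": [0, 0, 0], "rot": [0, 0, 0], "fingers": -1}

```text
t: 11.23
position: [0.5517, -0.1808, 0.0074]
tool_rot: [3.141, 0.0, -3.064]
force: [0.2, 0.4, 0.1]
opening: 0.0743
finger_force: 0.0
```

Call:
send_rows:
  targets:
    - {"delta_pos": [0, 0, 0], "rot": [0, 0, 0], "fingers": -1}
    - {"delta_pos": [0, 0, 0], "rot": [0, 0, 0], "fingers": -1}
    - {"delta_pos": [0, 0, 0], "rot": [0, 0, 0], "fingers": -1}
    - {"delta_pos": [0, 0, 0], "rot": [0, 0, 0], "fingers": -1}
    - {"delta_pos": [0, 0, 0], "rot": [0, 0, 0], "fingers": -1}

```text
t: 11.65
position: [0.5521, -0.1809, 0.0075]
tool_rot: [3.141, 0.001, -3.064]
force: [-0.3, -0.5, 0.3]
opening: 0.0855
finger_force: 0.0
```

```bash
python3 - <<'E'
from h import *
import cv2
s=r.state();print(s["position"],s["force"].round(1),s["opening"],rel())
c=r.get_calibration("wrist"); im=r.capture("wrist")[:,:,::-1].copy(); np.savez("w3.npz",**c); cv2.imwrite("pics/w3.png",im)
p=s["position"];psi=s["tool_rot"][2]+np.pi
q=[*(p[:2]-.0017*np.array([np.cos(psi),np.sin(psi)])),psi]
P=[[-45,15,40],[-45,-15,40],[-55,11,35],[-55,-11,35],[-83,17,38],[-83,-17,38],[-89,17,38],[-89,-17,38]]
U=proj(c,place(q,P));print(U.round(1))
for u in U: cv2.circle(im,tuple(int(x) for x in u),2,(0,0,255),-1)
cv2.imwrite("pics/w3d.png",im)
E
```

```text
[ 0.55209314 -0.18092498  0.0074828 ] [-0.3 -0.5  0.3] 0.0854909071999316 [100.   -0.9]
[[347.8 202.5]
 [268.9 202.4]
 [336.9 174.6]
 [279.9 174.5]
 [356.1  95.9]
 [260.8  95.7]
 [356.7  77.7]
 [260.2  77.5]]
```

View pics/w3d.png

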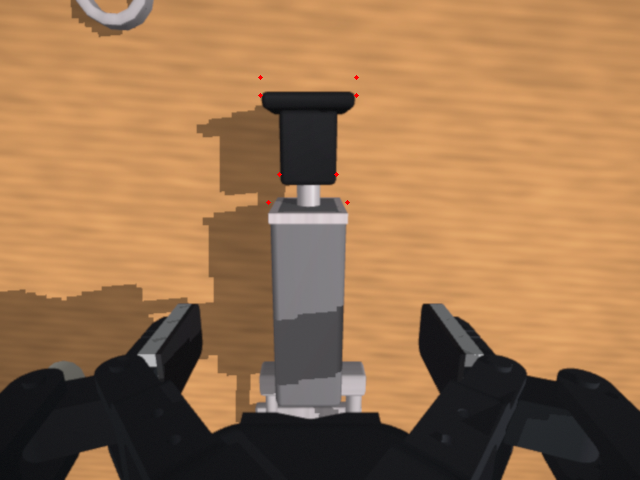

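The wrist view shows the sleeve mouth's top edge at row 212 and the flange at rows 92–112. That puts the tester about 4 mm further towards the hook than I assumed, so the TCP is at tester x ≈ −2.7. The handle centre is therefore about 66.5 mm behind the tool.

Call:
send_rows:
  targets:
    - {"delta_pos": [0.66, 0, 0], "rot": [0, 0, 0], "fingers": -1}
    - {"delta_pos": [0.66, 0, 0], "rot": [0, 0, 0], "fingers": -1}
    - {"delta_pos": [0.66, 0, 0], "rot": [0, 0, 0], "fingers": -1}
    - {"delta_pos": [0.66, 0, 0], "rot": [0, 0, 0], "fingers": -1}
    - {"delta_pos": [0.68, 0, 0], "rot": [0, 0, 0], "fingers": -1}

```text
t: 12.12
position: [0.4854, -0.1861, 0.0074]
tool_rot: [3.141, 0.001, -3.063]
force: [-0.1, -0.5, 0.2]
opening: 0.0851
finger_force: 0.0
```

Call:
send_rows:
  targets:
    - {"delta_pos": [0, 0, 0], "rot": [0, 0, 0], "fingers": 1}
    - {"delta_pos": [0, 0, 0], "rot": [0, 0, 0], "fingers": 1}
    - {"delta_pos": [0, 0, 0], "rot": [0, 0, 0], "fingers": 1}
    - {"delta_pos": [0, 0, 0], "rot": [0, 0, 0], "fingers": 1}
    - {"delta_pos": [0, 0, 0], "rot": [0, 0, 0], "fingers": 1}
  force: 60

```text
t: 12.53
position: [0.4867, -0.1861, 0.0074]
tool_rot: [3.142, 0.002, -3.063]
force: [-0.8, -0.1, 0.5]
opening: 0.0254
finger_force: 0.0
```

Call:
send_rows:
  targets:
    - {"delta_pos": [0, 0, 0], "rot": [0, 0, 0], "fingers": 1}
    - {"delta_pos": [0, 0, 0], "rot": [0, 0, 0], "fingers": 1}
    - {"delta_pos": [0, 0, 0], "rot": [0, 0, 0], "fingers": 1}
    - {"delta_pos": [0, 0, 0], "rot": [0, 0, 0], "fingers": 1}
    - {"delta_pos": [0, 0, 0], "rot": [0, 0, 0], "fingers": 1}

```text
t: 12.95
position: [0.4859, -0.1861, 0.0073]
tool_rot: [3.141, 0.001, -3.064]
force: [0.5, 0.4, 0.5]
opening: 0.0
finger_force: 0.0
```

The fingers shut on nothing. I'll measure numerically where the handle is: colour profiles along the middle columns of a wrist image, compared with w3.

```bash
python3 - <<'E'
from h import *
import cv2
s=r.state();p=s["position"]; c=r.get_calibration("wrist")
a=s["tool_rot"][2]; ux=np.array([np.cos(a),np.sin(a),0])
for k in(-.07,-.03,0,.03,.07): print(k,proj(c,[p+ux*k+[0,0,.019]])[0].round(0),end=' ')
print()
im=r.capture("wrist")[:,:,::-1]; cv2.imwrite("pics/w4.png",im)
o=cv2.imread("pics/w3.png")
for n,I in(("w3",o),("w4",im)):
    print(n)
    for y in range(40,480,12): print(y,' '.join("%3d,%3d,%3d"%tuple(I[y,x]) for x in(250,275,290,308,325,340,365)))
E
```

```text
-0.07 [308. 428.] -0.03 [308. 358.] 0 [308. 300.] 0.03 [308. 236.] 0.07 [309. 139.] 
w3
40  98,154,212  93,147,203  91,144,199  91,143,197  92,145,201  94,148,205  95,151,208
52  94,148,205  91,144,199  90,143,197  94,148,205  94,148,206  92,145,202  91,145,199
64  93,147,203  94,150,207  93,147,203  94,147,205  95,152,210  95,151,208  94,147,204
76  97,154,212  94,148,205  95,149,207  92,146,201  93,148,204  97,154,213  95,151,209
88  95,148,205  93,146,203  93,147,204  96,151,209  93,146,203  94,149,207  95,149,206
100  96,151,210  36, 34, 34  38, 35, 35  36, 34, 34  37, 34, 34  36, 32, 33 101,157,217
112  60, 94,130  15, 14, 14  35, 33, 33  35, 34, 33  30, 29, 28  14, 12, 13 100,158,219
124  60, 93,128  59, 93,127  42, 40, 39  40, 37, 36  41, 39, 38  93,146,202  94,148,206
136  60, 93,130  55, 86,119  40, 37, 37  40, 37, 36  41, 39, 38  94,149,207  96,153,212
148  59, 92,127  60, 94,129  40, 35, 36  39, 36, 36  39, 37, 36  97,153,212  95,149,207
160  59, 92,128  61, 93,129  38, 33, 35  36, 35, 35  37, 35, 34  94,149,206  94,149,206
172  61, 96,130  61, 94,130  36, 33, 34  37, 35, 
[... 4792 characters left out ...]
  28, 25, 24  30, 27, 25  40, 37, 36  41, 39, 40  28, 27, 25  29, 26, 26  29, 27, 26
400  30, 27, 27  30, 26, 25  34, 30, 29 123,120,122  27, 25, 23  29, 28, 27  27, 25, 24
412  28, 26, 25  29, 26, 26  31, 28, 27 123,119,121  27, 25, 23  30, 27, 26  29, 26, 27
424  30, 26, 26  29, 26, 26  20, 17, 18  22, 20, 19  23, 19, 20  28, 25, 24  29, 26, 25
436  25, 22, 22  28, 25, 25  22, 21, 19  24, 20, 21  24, 21, 21  25, 24, 22  23, 21, 20
448  20, 18, 16  24, 22, 21  24, 21, 21  21, 19, 18  24, 22, 20  25, 24, 22  21, 19, 17
460  27, 24, 23  40, 36, 36  24, 21, 20  24, 21, 21  23, 20, 19  24, 21, 21  26, 24, 23
472  24, 20, 21  30, 27, 26  22, 19, 19  22, 20, 20  24, 21, 20  24, 21, 20  28, 24, 25
```

```bash
python3 - <<'E'
import cv2
I=cv2.imread("pics/w4.png").astype(int)
for y in range(236,424,4):
    print(y,''.join('w' if I[y,x,2]-I[y,x,0]>60 else 's' if I[y,x,2]-I[y,x,0]>25 else '.' if I[y,x].max()<28 else ':' if I[y,x].max()<50 else 'o' if I[y,x].max()<110 else '#' for x in range(230,390,2)))
E
```

```text
236 wwwwwwwwwwwwwwwwwwwwwwwwwwwwwwwwwwwwwwwwwwwwwwwwwwwwwwwwwwwwwwwwwwwwwwwwwwwwwwww
240 wwwwwwwwwwwwwwwwwwwwwwwwwwwwwwwwwwwwwwwwwwwwwwwwwwwwwwwwwwwwwwwwwwwwwwwwwwwwwwww
244 wwwwwwwwwwwwwwwwwwwwwwwssssssossosssssssssssssssssssssswwwwwwwwwwwwwwwwwwwwwwwww
248 wwwwwwwwwwwwwwwwwwwwwws.................................swwwwwwwwwwwwwwwwwwwwwww
252 wwwwwwwwwwwwwwwwwwwwws...................................wwwwwwwwwwwwwwwwwwwwwww
256 wwwwwwwwwwwwwwwwwwwws:...................................owwwwwwwwwwwwwwwwwwwwww
260 wwwwwwwwwwwwwwwwwwwws.....................................swwwwwwwwwwwwwwwwwwwww
264 wwwwwwwwwwwwwwwwwwws......................................:wwwwwwwwwwwwwwwwwwwww
268 wwwwwwwwwwwwwwwwwww::::::::::::::::::::::::::::::::::::::::swwwwwwwwwwwwwwwwwwww
272 wwwwwwwwwwwwwwwwwws::::::::::::::::::::::::::::::::::::::::owwwwwwwwwwwwwwwwwwww
276 wwwwwwwwwwwwwwwwwwws.::::::::::::::::::::::::::::::::::::::wwwwwwwwwwwwwwwwwwwww
280 wwwwwwwwwwwwwwwwwwwwwwwwwws.::::::::::::::::::::::::wwwwwwwwwwwwwwwwwwwwwwwwwwww
284 wwwwwwwwwwwwwwwwwwwwwwwwwws.::::::::::::::::::::::::wwwwwwwwwwwwwwwwwwwwwwww
[... 2194 characters left out ...]
:::::::::::::::::.::
392 :::::::::::::::::::::::::::::::......:#####:::::...:::::::::::::::::::::::::::::
396 :::::::::::::::::::::::::::::::......o#####o::::..:.::::::::::::::::::::::::::::
400 :::::::.:::::::::::.:::::::::::......o#####o::::....::::::::::::::::::::::::::::
404 ::::::::::::::::::.:::::::::::.......o#####o........:::.:::::.:::::.::::.:::::.:
408 :.::::::::::::::::::::.:::::::.......o#####o:.....:.::::::::::::::::::::::::::::
412 :::::::::.:::::::::::::::::::.:.....:#######:...:::::::::::::::::::::::::.::::.:
416 ::::::::.::::::::::.::::...:........:#######o.........::::::::::::.:::.:::::::::
420 :::::.:::::::::::.....:::.............................::::::::::::::::::::.:::::
```

The shut pads seem to sit in the same image area as the handle, so I need to see this. My last picture is a composite of the wrist and scene crops.

```bash
python3 - <<'E'
from h import *
import cv2
s=r.state();p=s["position"]; c=r.get_calibration("wrist"); a=s["tool_rot"][2]; ux=np.array([np.cos(a),np.sin(a),0])
print("pad near edge rows z=.01,.035,.05,.06",[proj(c,[p*[1,1,0]+ux*.011+[0,0,z]])[0].round(0)[1] for z in(.01,.035,.05,.06)], s["opening"],s["finger_force"],s["force"].round(2),s["ft_torque"].round(2))
print("flange rows back/front z=.038",[proj(c,[p*[1,1,0]+ux*x+[0,0,.038]])[0].round(0)[1] for x in(.02,.014)])
w=cv2.imread("pics/w4.png"); sc=r.capture("scene")[:,:,::-1]; cv2.imwrite("pics/scene4.png",sc)
A=cv2.resize(w[230:430,210:410],None,fx=2,fy=3)
B=cv2.resize(sc[185:285,185:285],None,fx=4,fy=6,interpolation=cv2.INTER_CUBIC)
B=cv2.resize(sc[170:270,190:290],(400,400),interpolation=cv2.INTER_CUBIC); A=cv2.resize(w[230:430,210:410],(400,400))
cv2.imwrite("pics/comp4.png",np.hstack([A,B]))
E
```

```text
pad near edge rows z=.01,.035,.05,.06 [np.float64(265.0), np.float64(285.0), np.float64(300.0), np.float64(312.0)] -6.208243481465509e-05 0.0 [-0.47 -0.48  0.07] [-0.03  0.02 -0.01]
flange rows back/front z=.038 [np.float64(267.0), np.float64(281.0)]
```

View pics/comp4.png

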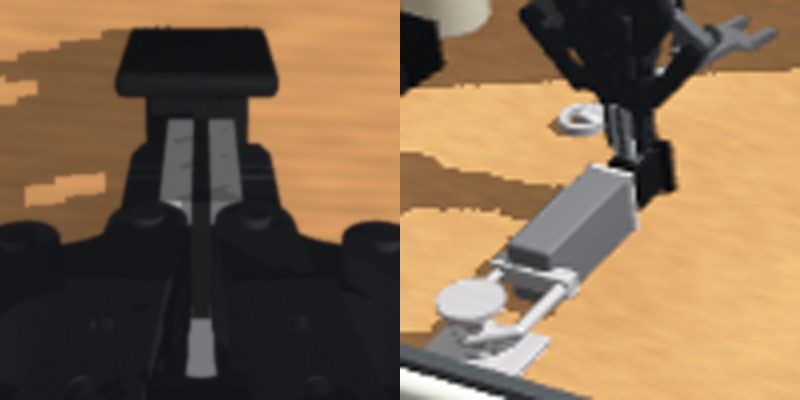

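The composite shows the hook round the stud (right) and the pads over the handle (left), yet the reading says shut with no force. I'll reopen and close again in stages.

Call:
send_rows:
  targets:
    - {"delta_pos": [0, 0, 0], "rot": [0, 0, 0], "fingers": -1}
    - {"delta_pos": [0, 0, 0], "rot": [0, 0, 0], "fingers": -1}
    - {"delta_pos": [0, 0, 0], "rot": [0, 0, 0], "fingers": -1}
    - {"delta_pos": [0, 0, 0], "rot": [0, 0, 0], "fingers": -1}
    - {"delta_pos": [0, 0, 0], "rot": [0, 0, 0], "fingers": -1}

```text
t: 13.47
position: [0.4859, -0.1861, 0.0074]
tool_rot: [3.141, 0.001, -3.064]
force: [0.6, 0.1, -0.0]
opening: 0.0602
finger_force: 0.0
```

Call:
send_rows:
  targets:
    - {"delta_pos": [0, 0, 0], "rot": [0, 0, 0], "fingers": 0.2}
    - {"delta_pos": [0, 0, 0], "rot": [0, 0, 0], "fingers": 0.2}
    - {"delta_pos": [0, 0, 0], "rot": [0, 0, 0], "fingers": 0.2}
    - {"delta_pos": [0, 0, 0], "rot": [0, 0, 0], "fingers": 0.2}
    - {"delta_pos": [0, 0, 0], "rot": [0, 0, 0], "fingers": 0.2}
  force: 30

```text
t: 13.88
position: [0.4859, -0.1861, 0.0074]
tool_rot: [3.141, 0.001, -3.064]
force: [0.2, 0.4, -0.1]
opening: 0.0342
finger_force: 0.0
```

```bash
python3 - <<'E'
from h import *
import cv2
s=r.state();print(s["opening"],s["finger_force"],s["force"].round(2),s["position"])
im=r.capture("wrist")[:,:,::-1]; cv2.imwrite("pics/w5.png",im)
I=im.astype(int)
for y in range(240,400,4):
    print(y,''.join('w' if I[y,x,2]-I[y,x,0]>60 else 's' if I[y,x,2]-I[y,x,0]>25 else '.' if I[y,x].max()<28 else ':' if I[y,x].max()<50 else 'o' if I[y,x].max()<110 else '#' for x in range(210,410,2)))
E
```

```text
0.034194334051229104 0.0 [ 0.17  0.43 -0.06] [ 0.48590188 -0.18608519  0.00735698]
240 wwwwwwwwwwwwwwwwwwwwwwwwwwwwwwwwwwwwwwwwwwwwwwwwwwwwwwwwwwwwwwwwwwwwwwwwwwwwwwwwwwwwwwwwwwwwwwwwwwww
244 wwwwwwwwwwwwwwwwwwwwwwwwwwwwwwwwwwssssssssssssssssssssssssssssssswwwwwwwwwwwwwwwwwwwwwwwwwwwwwwwwwww
248 wwwwwwwwwwwwwwwwwwwwwwwwwwwwwwwws.................................swwwwwwwwwwwwwwwwwwwwwwwwwwwwwwwww
252 wwwwwwwwwwwwwwwwwwwwwwwwwwwwwwws...................................wwwwwwwwwwwwwwwwwwwwwwwwwwwwwwwww
256 wwwwwwwwwwwwwwwwwwwwwwwwwwwwwww:...................................:wwwwwwwwwwwwwwwwwwwwwwwwwwwwwwww
260 wwwwwwwwwwwwwwwwwwwwwwwwwwwwwws.....................................swwwwwwwwwwwwwwwwwwwwwwwwwwwwwww
264 wwwwwwwwwwwwwwwwwwwwwwwwwwwwws......................................:wwwwwwwwwwwwwwwwwwwwwwwwwwwwwww
268 wwwwwwwwwwwwwwwwwwwwwwwwwwwww::::::::::::::::::::::::::::::::::::::::swwwwwwwwwwwwwwwwwwwwwwwwwwwwww
272 wwwwwwwwwwwwwwwwwwwwwwwwwwwws::::::::::::::::::::::::::::::::::::::::owwwwwwwwwwwwwwwwwwwwwwwwwwwwww
276 wwwwwwwwwwwwwwwwwwwwwwwwwwwwws::::::::::::::::::::::::::::::::::::::
[... 2482 characters left out ...]
ww##o###o#o#########################swwwwwwws.::::::::::::::::::::::..
376 ::::::::::::::::::::..:::.swwwwwsooooooooo########################wwwwwwwww.::::::::::::::::::::::::
380 :::::::::::::::::::::.::::wwwwwwsoo###############################wwwwwwwwws::::::::::::::::::::::::
384 ::::::::::::::::::::::o::swwwwwwsoo###############################wwwwwwwwww::oo::....::::::::::::::
388 :::::::::::::::::::::oo::swwwwwwsoo###############################wwwwwwwwww::oo::::::::::::::::::::
392 :::::oooo::::::::::::swwwwwwwwwwwoo###############################wwwwwwwwwwwwww:::::::::::ooo::::::
396 :::::ooo:::::::::::::swwwwwwwwwwsoo###############################wwwwwwwwwwwwww::::::::::::::::::::
```

```bash
python3 - <<'E'
from h import *
print(r.grasp_offset,[a for a in dir(r) if not a.startswith('_')])
# apparent pad bottom rows -> height above TCP, for two assumptions on near-face x
s=r.state();p=s["position"];c=r.get_calibration("wrist");a=s["tool_rot"][2];ux=np.array([np.cos(a),np.sin(a),0])
for x in(.011,.005,0):print(x,[(z,int(proj(c,[p+ux*x+[0,0,z]])[0][1])) for z in(0,.01,.02,.03,.04)])
E
```

```text
0.0187 ['MotionError', 'capture', 'finish_job', 'get_calibration', 'grasp_offset', 'state']
0.011 [(0, 263), (0.01, 270), (0.02, 278), (0.03, 286), (0.04, 297)]
0.005 [(0, 274), (0.01, 282), (0.02, 290), (0.03, 300), (0.04, 311)]
0 [(0, 284), (0.01, 292), (0.02, 301), (0.03, 311), (0.04, 322)]
```

Call:
send_rows:
  targets:
    - {"delta_pos": [0, 0, 0], "rot": [0, 0, 0], "fingers": -0.4}
    - {"delta_pos": [0, 0, 0], "rot": [0, 0, 0], "fingers": -0.4}
    - {"delta_pos": [0, 0, 0.1], "rot": [0, 0, 0], "fingers": -0.4}
    - {"delta_pos": [0, 0, 0.1], "rot": [0, 0, 0], "fingers": -0.4}
    - {"delta_pos": [0, 0, 0.1], "rot": [0, 0, 0], "fingers": -0.4}

```text
t: 14.35
position: [0.4859, -0.1861, 0.0011]
tool_rot: [3.141, 0.001, -3.064]
force: [0.4, -0.1, -0.5]
opening: 0.0597
finger_force: 0.0
```

No contact so far, so I'll continue lowering carefully.

Call:
send_rows:
  targets:
    - {"delta_pos": [0, 0, 0.1], "rot": [0, 0, 0], "fingers": -0.4}
    - {"delta_pos": [0, 0, 0.1], "rot": [0, 0, 0], "fingers": -0.4}
    - {"delta_pos": [0, 0, 0.1], "rot": [0, 0, 0], "fingers": -0.4}
    - {"delta_pos": [0, 0, 0], "rot": [0, 0, 0], "fingers": -0.4}
    - {"delta_pos": [0, 0, 0], "rot": [0, 0, 0], "fingers": -0.4}

```text
t: 14.77
position: [0.4858, -0.1861, -0.0048]
tool_rot: [3.141, 0.001, -3.064]
force: [0.3, 0.3, -0.4]
opening: 0.0598
finger_force: 0.0
```

```bash
python3 - <<'E'
from h import *
import cv2
s=r.state();print(s["position"],s["force"],s["opening"])
im=r.capture("wrist")[:,:,::-1]; cv2.imwrite("pics/w6.png",im)
c=r.get_calibration("wrist");I=im.astype(int)
for y in range(260,360,4):
    print(y,''.join('w' if I[y,x,2]-I[y,x,0]>60 else 's' if I[y,x,2]-I[y,x,0]>25 else '.' if I[y,x].max()<28 else ':' if I[y,x].max()<50 else 'o' if I[y,x].max()<110 else '#' for x in range(170,450,3)))
E
```

```text
[ 0.48581182 -0.18605372 -0.00477395] [ 0.27755451  0.33933726 -0.41860447] 0.05979073261794028
260 wwwwwwwwwwwwwwwwwwwwwwwwwwwwwwwwww.........................wwwwwwwwwwwwwwwwwwwwwwwwwwwwwwwwwww
264 wwwwwwwwwwwwwwwwwwwwwwwwwwwwwwwwws.........................swwwwwwwwwwwwwwwwwwwwwwwwwwwwwwwwww
268 wwwwwwwwwwwwwwwwwwwwwwwwwwwwwwwww..........................:wwwwwwwwwwwwwwwwwwwwwwwwwwwwwwwwww
272 wwwwwwwwwwwwwwwwwwwwwwwwwwwwwwwws...........................wwwwwwwwwwwwwwwwwwwwwwwwwwwwwwwwww
276 wwwwwwwwwwwwwwwwwwwwwwwwwwwwwwww............................swwwwwwwwwwwwwwwwwwwwwwwwwwwwwwwww
280 wwwwwwwwwwwwwwwwwwwwwwwwwwwwwwws:::::::::::::::::::::::::::::wwwwwwwwwwwwwwwwwwwwwwwwwwwwwwwww
284 wwwwwwwwwwwwwwwwwwwwwwwwwwwwwwws:::::::::::::::::::::::::::::wwwwwwwwwwwwwwwwwwwwwwwwwwwwwwwww
288 wwwwwwwwwwwwwwwwwwwwwwwwwwwwwwww::::::::::::::::::::::::::::owwwwwwwwwwwwwwwwwwwwwwwwwwwwwwwww
292 wwwwwwwwwwwwwwwwwwwwwwwwwwwwwwwwwwwww::::::::::::::::::swwwwwwwwwwwwwwwwwwwwwwwwwwwwwwwwwwwwww
296 wwwwwwwwwwwwwwwwoooo:.swwwwwwwwwwwwww::::::::::::::::::swwwwwwwwwwwwwwww::oooowwwwwwwwwwwwwwww
300 wwwwwwwwww
[... 770 characters left out ...]
::wwwww
332 wwwwo...:ooooo:.:::....swwwwwwwwwwwwso.................oswwwwwwwwwwwwww:........oooooo.:::wwww
336 wwww...:oooooo.::::....swwwwwwwwwwwwoo.................o#wwwwwwwwwwwwww:.........oooooo...swww
340 wso:::::#####o::::.....wwwwwwwwwwwwwoo.................o#wwwwwwwwwwwwwws........:o###oo::::oww
344 .:::::::::###oo::.....:wwwwwwwwwwwwwoo.................o#wwwwwwwwwwwwwww........:o##:...::::::
348 ::::::::::o##oo:....:.swwwwwwwwwwwwsoo.................##wwwwwwwwwwwwwww:.......:##o::..::::::
352 :::::::::::::oo.....::wwwwwwwwwwwwwsooooooo####oooo######swwwwwwwwwwwwwww......:::::::::::::oo
356 ......:::::::::......swwwwwwwwwwwwwoooooooo#####ooooo#####wwwwwwwwwwwwwww:.....::..:::::::::::
```

Still no contact at −4.8 mm, so the fingertips sit higher than the nominal TCP. I'll go 12 mm lower, then close.

Call:
send_rows:
  targets:
    - {"delta_pos": [0, 0, 0.1], "rot": [0, 0, 0], "fingers": -0.4}
    - {"delta_pos": [0, 0, 0.1], "rot": [0, 0, 0], "fingers": -0.4}
    - {"delta_pos": [0, 0, 0.1], "rot": [0, 0, 0], "fingers": -0.4}
    - {"delta_pos": [0, 0, 0], "rot": [0, 0, 0], "fingers": -0.4}
    - {"delta_pos": [0, 0, 0], "rot": [0, 0, 0], "fingers": -0.4}

```text
t: 15.23
position: [0.4858, -0.186, -0.0108]
tool_rot: [3.141, 0.001, -3.064]
force: [0.7, -0.6, -0.3]
opening: 0.0591
finger_force: 0.0
```

Call:
send_rows:
  targets:
    - {"delta_pos": [0, 0, 0], "rot": [0, 0, 0], "fingers": 1}
    - {"delta_pos": [0, 0, 0], "rot": [0, 0, 0], "fingers": 1}
    - {"delta_pos": [0, 0, 0], "rot": [0, 0, 0], "fingers": 1}
    - {"delta_pos": [0, 0, 0], "rot": [0, 0, 0], "fingers": 1}
    - {"delta_pos": [0, 0, 0], "rot": [0, 0, 0], "fingers": 1}
  force: 30

```text
t: 15.65
position: [0.486, -0.1862, -0.0104]
tool_rot: [-3.141, 0.001, -3.064]
force: [-0.7, -1.1, 3.1]
opening: 0.0211
finger_force: 35.5
```

The handle is now gripped (opening 21 mm, 35 N). I'll save reference images and tighten while starting the pull.

```bash
python3 - <<'E'
from h import *
import cv2
s=r.state();print(s["position"],s["tool_rot"])
F=[];W=[]
cv2.imwrite("pics/ref_scene.png",r.capture("scene")[:,:,::-1]); cv2.imwrite("pics/ref_wrist.png",r.capture("wrist")[:,:,::-1])
E
```

```text
[ 0.4860452  -0.18620826 -0.01039614] [-3.14145958e+00  1.45910432e-03 -3.06363316e+00]
```

Call:
send_rows:
  targets:
    - {"delta_pos": [0, 0, 0], "rot": [0, 0, 0], "fingers": 1}
    - {"delta_pos": [0, 0, 0], "rot": [0, 0, 0], "fingers": 1}
    - {"delta_pos": [0.05, 0, 0], "rot": [0, 0, 0], "fingers": 1}
    - {"delta_pos": [0.05, 0, 0], "rot": [0, 0, 0], "fingers": 1}
    - {"delta_pos": [0, 0, 0], "rot": [0, 0, 0], "fingers": 1}
  force: 60

```text
t: 16.17
position: [0.4847, -0.1864, -0.0103]
tool_rot: [-3.142, 0.003, -3.063]
force: [3.8, 1.0, 3.3]
opening: 0.0204
finger_force: 63.6
```

Call:
send_rows:
  targets:
    - {"delta_pos": [0.1, 0, 0], "rot": [0, 0, 0], "fingers": 1}
    - {"delta_pos": [0.1, 0, 0], "rot": [0, 0, 0], "fingers": 1}
    - {"delta_pos": [0.1, 0, 0], "rot": [0, 0, 0], "fingers": 1}
    - {"delta_pos": [0.1, 0, 0], "rot": [0, 0, 0], "fingers": 1}
    - {"delta_pos": [0.1, 0, 0], "rot": [0, 0, 0], "fingers": 1}

```text
t: 16.58
position: [0.4742, -0.1871, -0.0104]
tool_rot: [-3.142, 0.002, -3.064]
force: [4.7, 0.8, 4.9]
opening: 0.0204
finger_force: 63.7
```

```bash
cat >> h.py <<'E'
import cv2
def shift(name,ref,box):
    "sub-pixel shift of the patch box=(x0,y0,w,h) since ref"
    a=cv2.imread(ref,0).astype(np.float32); im=r.capture(name)[:,:,::-1]; b=cv2.cvtColor(im,cv2.COLOR_BGR2GRAY).astype(np.float32)
    x,y,w,h=box; t=a[y:y+h,x:x+w]; m=12
    M=np.array([[1,0,m],[0,1,m]],np.float32)
    S=b[y-m:y+h+m,x-m:x+w+m]; res=cv2.matchTemplate(S,t,cv2.TM_CCOEFF_NORMED); _,v,_,l=cv2.minMaxLoc(res)
    M[0,2],M[1,2]=l
    cc,M=cv2.findTransformECC(t,S,M,cv2.MOTION_TRANSLATION,(3,100,1e-5),None,3)
    return (M[:,2]-m).round(2),round(cc,3),im
E
python3 - <<'E'
from h import *
s=r.state();print(s["position"],s["force"].round(2),s["opening"])
c=r.get_calibration("scene")
# sleeve patch: corners from pose, px per mm along tester -x
S=(.6502,-.1742,.079); q=(.6502-.1*np.cos(.079),-.1742-.1*np.sin(.079),.079)
print(proj(c,place(q,[[45,15,40],[45,-15,40],[-45,15,40],[-45,-15,40],[35,15,40],[-45,15,0]])).round(1))
E
```

```text
[ 0.47420014 -0.18711602 -0.01043577] [4.66 0.75 4.9 ] 0.02040274564903364
[[227.6 231.3]
 [216.4 228.3]
 [248.4 211.2]
 [237.7 208.5]
 [230.  228.9]
 [250.1 225. ]]
```

The force follows the spring (4.7 N at ~12 mm), so the hook is holding on the stud. I'll check the sleeve's shift and the grip slip, then continue.

Call:
send_rows:
  targets:
    - {"delta_pos": [0.2, 0, 0], "rot": [0, 0, 0], "fingers": 1}
    - {"delta_pos": [0.2, 0, 0], "rot": [0, 0, 0], "fingers": 1}
    - {"delta_pos": [0.2, 0, 0], "rot": [0, 0, 0], "fingers": 1}
    - {"delta_pos": [0.2, 0, 0], "rot": [0, 0, 0], "fingers": 1}
    - {"delta_pos": [0.2, 0, 0], "rot": [0, 0, 0], "fingers": 1}

```text
t: 17.0
position: [0.4547, -0.1887, -0.0104]
tool_rot: [3.142, 0.003, -3.063]
force: [7.4, 1.1, 2.4]
opening: 0.0206
finger_force: 63.5
```

Call:
send_rows:
  targets:
    - {"delta_pos": [0.15, 0, 0], "rot": [0, 0, 0], "fingers": 1}
    - {"delta_pos": [0.15, 0, 0], "rot": [0, 0, 0], "fingers": 1}
    - {"delta_pos": [0.15, 0, 0], "rot": [0, 0, 0], "fingers": 1}
    - {"delta_pos": [0.15, 0, 0], "rot": [0, 0, 0], "fingers": 1}
    - {"delta_pos": [0, 0, 0], "rot": [0, 0, 0], "fingers": 1}

```text
t: 17.42
position: [0.4428, -0.1896, -0.0105]
tool_rot: [3.142, 0.003, -3.063]
force: [7.8, 1.1, 1.8]
opening: 0.0206
finger_force: 63.4
```

```bash
python3 - <<'E'
from h import *
s=r.state();print(s["position"],s["force"].round(2),"travel",np.linalg.norm((s["position"]-[.48605,-.1862,-.0104])[:2])*1000)
d,cc,im=shift("scene","pics/ref_scene.png",(212,208,28,30)); print("sleeve px",d,cc); cv2.imwrite("pics/scene7.png",im)
d,cc,_=shift("scene","pics/ref_scene.png",(195,235,16,14)); print("head px",d,cc)
d,cc,w=shift("wrist","pics/ref_wrist.png",(255,255,110,55)); print("handle px",d,cc); cv2.imwrite("pics/w7.png",w)
I=w
for y in range(330,440,6): print(y,' '.join("%3d"%I[y,x].max() for x in range(280,340,4)))
E
```

```text
[ 0.4427539  -0.18964837 -0.01046206] [7.76 1.1  1.76] travel 43.43320692425428
sleeve px [ 8.73 -8.78] 0.705
head px [-0.14 -0.4 ] 0.975
handle px [0.13 0.37] 0.991
330  28  21  20  19  23  22  22  23  22  23  24  23  23  23  21
336  18  20  21  22  23  22  22  20  20  24  21  21  22  20  19
342  19  21  22  23  21  22  21  21  22  21  20  21  22  20  20
348  22  21  22  23  22  22  21  22  24  22  20  22  22  20  18
354  18  21  23  20  21  22  21  21  21  22  21  22  20  22  20
360  17 119 195 197 197 117 117 120 112 155 178 207 208 209 202
366  17 161 204 207 208 117 119 121 183 204 180 215 216 218 218
372  21 151 176 219 220 117 147 184 200 203 180 216 215 213 214
378  39 125 132 206 207 117 145 184 200 202 182 218 217 218 219
384  72 124 165 203 204 116 145 184 200 201 179 205 204 204 205
390 128 129 170 209 208 119 145 184 200 201 180 215 212 211 210
396 130 130 208 210 209 120 145 184 199 201 180 209 208 205 203
402 124 126 204 209 210 119 145 183 199 200 178 211 209 207 206
408 120 121 199 200 199 118 144 183 198 199 182 210 210 210 207
414  28  44  61  79  82 111 144 182 198 198 153  85  89  82  50
420  25  25  26  24  25  26  26  27  27  24  24  25  25  25  25
426  23  22  24  23  24  24  23  23  23  22  24  23  23  23  25
432  25  25  25  24  22  24  26  24  26  25  25  24  26  24  26
438  26  24  24  25  25  25  25  25  25  26  25  25  25  26  26
```

The grip shows no slip. The sleeve patch match is poor because the gripper is no longer beside it, so I'll use the hook crossbar and sleeve front as a cleaner patch.

```bash
python3 - <<'E'
from h import *
s=r.state();print(s["force"].round(2),"travel",np.linalg.norm((s["position"]-[.48605,-.1862,-.0104])[:2])*1000)
for b in((210,226,30,24),(214,224,20,16),(226,232,14,14)):
    d,cc,im=shift("scene","pics/ref_scene.png",b); print(b,d,cc)
a=cv2.imread("pics/ref_scene.png").astype(int)
for n,I in(("ref",a),("now",im.astype(int))):
    print(n)
    for y in range(200,256,2): print(y,''.join('w' if I[y,x,2]-I[y,x,0]>60 else 's' if I[y,x,2]-I[y,x,0]>25 else '.' if I[y,x].max()<50 else ':' if I[y,x].max()<100 else 'o' if I[y,x].max()<150 else '#' for x in range(195,285)))
E
```

```text
[9.28 1.71 1.29] travel 43.067596439940964
(210, 226, 30, 24) [ 0.  -0.2] 0.994
(214, 224, 20, 16) [ 0.23 -0.27] 0.979
(226, 232, 14, 14) [-0.02 -0.24] 0.99
ref
200 wwwwwwwwwwwwwwwwwwwwwwwwwwwwwwwwwws##sws::........swww.............:wwwwwwwwwwwwwwwwwwwwww
202 wwwwwwwwwwwwwwwwwwwwwwwwwwwwwwwwwwws::oooo:.:o.....swws..........swwwwwwwwwwwwwwwwwwwwwwww
204 wwwwwwwwwwwwwwwwwwwwwwwwwwwwwwwwwwwwwwwwwww.::................:swwwwwwwwwwwwwwwwwwwwwwwwww
206 wwwwwwwwwwwwwwwwwwwwwwwwwwwwwwwwwwwwwwwwwwws::........:::.....:wwwwwwwwwwwwwwwwwwwwwwwwwww
208 wwwwwwwwwwwwwwwwwwwwwwwwwwwwwwwwwwwwwwwwwwws.::........:::.....wwwwwwwwwwwwwwwwwwwwwwwwwww
210 wwwwwwwwwwwwwwwwwwwwwwwwwwwwwwwwwwwwwwwwwwww.::........:::..:..swwwwwwwwwwwwwwwwwwwwwwwwww
212 wwwwwwwwwwwwwwwwwwwwwwwwwwwwwwwwwwwwwwwwwso::oooo:.....:oo.....swwwwwwwwwwwwwwwwwwwwwwwwww
214 wwwwwwwwwwwwwwwwwwwwwwwwwwwwwwwwwwwwwwws#oooooooooo##o.:oo...:.swwwwwwwwwwwwwwwwwwwwwwwwww
216 wwwwwwwwwwwwwwwwwwwwwwwwwwwwwwwwwwwwwsooooooooooooooo#..:o::...:wwwwwwwwwwwwwwwwwwwwwwwwww
218 wwwwwwwwwwwwwwwwwwwwwwwwwwwwwwwwwwsoooooooooooo#ooooo#.....swwwwwwwwwwwwwwwwwwww
[... 3684 characters left out ...]
wwwwwwwwwwwwwwwwwwwwwwwwwwwwwwwwwww
242 wwwwww###############sws::::::::o#######wwwwwwwwwwwwwwwwwwwwwwwwwwwwwwwwwwwwwwwwwwwwwwwwww
244 wwww#################swws:::::o####oo#wwwwwwwwwwwwwwwwwwwwwwwwwwwwwwwwwwwwwwwwwwwwwwwwwwww
246 wwww#################swwwwwws####oswwwwwwwwwwwwwwwwwwwwwwwwwwwwwwwwwwwwwwwwwwwwwwwwwwwwwww
248 wwwwso#############swwwwwws####swwwwwwwwwwwwwwwwwwwwwwwwwwwwwwwwwwwwwwwwwwwwwwwwwwwwwwwwww
250 wwwwwwso:oooooo###swwwww#####swwwwwwwwwwwwwwwwwwwwwwwwwwwwwwwwwwwwwwwwwwwwwwwwwwwwwwwwwwww
252 wwwwwsooooooooo############swwwwwwwwwwwwwwwwwwwwwwwwwwwwwwwwwwwwwwwwwwwwwwwwwwwwwwwwwwwwww
254 wwwsoooooooo######oooooooo######wwwwwwwwwwwwwwwwwwwwwwwwwwwwwwwwwwwwwwwwwwwwwwwwwwwwwwwwww
```

The hook and sleeve have stayed put (shift ≤ 0.3 px, about 0.5 mm) while the handle travelled ~43.2 mm. The stud is holding, and about 2.3 mm remain.

Call:
send_rows:
  targets:
    - {"delta_pos": [0.04, 0, 0], "rot": [0, 0, 0], "fingers": 1}
    - {"delta_pos": [0.04, 0, 0], "rot": [0, 0, 0], "fingers": 1}
    - {"delta_pos": [0.03, 0, 0], "rot": [0, 0, 0], "fingers": 1}
    - {"delta_pos": [0, 0, 0], "rot": [0, 0, 0], "fingers": 1}
    - {"delta_pos": [0, 0, 0], "rot": [0, 0, 0], "fingers": 1}

```text
t: 18.13
position: [0.4411, -0.1898, -0.0105]
tool_rot: [3.141, 0.004, -3.063]
force: [7.5, 1.0, 0.7]
opening: 0.0205
finger_force: 63.4
```

```bash
python3 - <<'E'
from h import *
T=[];F=[];D=[];H=[];W=[]
for k in range(6):
    D.append(shift("scene","pics/ref_scene.png",(210,226,30,24))[0]); 
    W.append(shift("wrist","pics/ref_wrist.png",(255,255,110,55))[0])
    s=r.state(); T.append(np.linalg.norm((s["position"]-[.48605,-.1862,-.0104])[:2])*1000); F.append(s["force"])
print("travel",np.mean(T).round(2),np.std(T).round(2),"F",np.mean(F,0).round(2),"hook px",np.mean(D,0).round(2),"handle px",np.mean(W,0).round(2),s["opening"],s["finger_force"],s["t"])
# fixed reference patch (starter) and housing for scene bias
print("starter",shift("scene","pics/ref_scene.png",(160,212,22,28))[0],"head",shift("scene","pics/ref_scene.png",(197,238,16,12))[0])
a=cv2.imread("pics/scene0.png",0).astype(int); b=cv2.cvtColor(cv2.cvtColor(r.capture("scene"),cv2.COLOR_RGB2BGR),cv2.COLOR_BGR2GRAY).astype(int)
print("changes elsewhere (left half / lower):",(abs(a-b)[:,:140]>40).sum(),(abs(a-b)[300:,:]>40).sum())
E
```

```text
travel 45.11 0.01 F [8.54 1.21 1.36] hook px [ 0.01 -0.21] handle px [0.13 0.37] 0.020552216732025102 63.399285078048706 18.7333
starter [16.16 -6.57] head [ 0.13 -0.27]
changes elsewhere (left half / lower): 2742 2
```

Extension is about 44.9 mm at 8.6 N, steady and with no slip. One last check that the starter, next to the work area, is undisturbed, and then I'll hand in.

```bash
python3 - <<'E'
from h import *
a=cv2.imread("pics/scene0.png").astype(int); b=r.capture("scene")[:,:,::-1].astype(int)
for n,I in(("0",a),("now",b)):
    m=(I[210:245,155:190].max(2)-I[210:245,155:190].min(2))<35; m&=I[210:245,155:190].max(2)>90
    y,x=np.nonzero(m); print(n,len(x),(x.mean()+155).round(2),(y.mean()+210).round(2))
s=r.state();print(s["t"],s["position"],s["force"].round(2),np.abs(s["qd"]).max().round(4))
E
```

```text
0 139 170.95 228.14
now 139 170.95 228.14
18.9333 [ 0.44109048 -0.18977263 -0.01046361] [9.59 1.7  1.13] 0.0012
```

```bash
python3 -c "
from bench import r
print(r.finish_job())"
```

```text
the job is handed in; nothing more can be done
None
```

I handed the job in with the hook seated on the stud and the handle held in the gripper at about 8.6 N. The rod is out about 45 mm, which is where the ring should be: I worked this out from arm travel and spring force, because the cameras could not see the ring or the gate.

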